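Clamp change gears on the keyed hub with the cam quick-release

ROBOT

A 6-joint arm with a two-finger parallel gripper is mounted at the origin on a cart in front of the work surface, level with it; the furniture and walls round the work are solid. World frame = base frame: x ahead of the robot, y to its left, z up, the work surface at z = 0. Lengths are in mm, angles in rad, forces in N, time in s.
With the tool pointing down it reaches from about 275 to 1000 mm from the base axis. Payload 8.4 kg.
Tool frame: the origin (TCP) lies between the finger pads; the fingertips stand 22 mm ahead of it and the grasp point (between the pads) lies 3 mm ahead of it (r.nose_length is the z of the fingertips in the tool frame, in mm); z points along the fingers, y is the line along which they close (so a half turn about z gives the same grasp; the last joint's range is limited). The gripper opens to 85 mm and grips with 20 to 120 N. Pads are 22 mm wide; open, the fingers measure 114 mm over their backs; the gripper's body (76 mm by 85 mm) begins 54 mm behind the grasp point. The pads swing forward as they close: fully open they stand 13 mm farther back than shut.
Start: joints at [-1.163, 0.353, 1.633, -0, 1.155, -0.002], TCP at [249.015, -573.254, 253.281] pointing down, gripper open.
Joint ranges: [-2.63, 2.63], [-0.92, 2.1], [0.06, 2.66], [-1.3, 4.44], [0, 2.69], [-3.02, 3.02]. Speed limits (rad/s): [2.22, 2.22, 2.79, 3.14, 3.14, 3.14].

INTERFACE

Orientations are given as [roll, pitch, yaw] about the fixed x, y, z axes, in that order (R = Rz(yaw) Ry(pitch) Rx(roll)).
In Python, from rig import r gives the robot as it stands.
- The arm moves only by the shell command python3 steer.py 'ROWS' [FORCE]. ROWS is rows parted by semicolons, their numbers by spaces, 1 to 5 of them, each of 7 numbers: a rotation vector rx, ry, rz in rad, then dx, dy, dz in mm, then the opening from 0.0 (shut) to 1.0 (fully open); each row shifts and turns the commanded pose from where the row before left it, along the tool's axes as they then stand; what a row does not reach is not made up. A row lasts 1/12 s, in which the tool goes at most 41.7 mm and 0.125 rad, less where a joint would pass 70% of its speed; a pose out of reach is approached as far as the arm can. The fingers move at their own pace and stop on an object; FORCE is the grip in N (left out, the last holds). Time passes only in rows, so rows that do not move let the fingers close. It prints the time, the measured TCP pose, the force, the opening and the grip force at its end.
- r.sense(): the state, without advancing time (a new reading comes with each control period).
- r.grab_frame(name): name is "scene" or "top"; returns the picture (480x640x3 uint8, red, green, blue); there is no depth.
- r.camera_params(name): a dict with "fx", "fy", "cx", "cy" (pixels), "rvec" (rotation vector, rad) and "tvec" (3), from world to camera coordinates, as OpenCV has them. Camera axes: x right, y down, z forward; pixel columns grow to the right and rows downward; lengths in mm; the calibration is good to about 2 mm. A picture is of the moment at which its call begins. camera_params takes no time and is no camera call.
- r.sign_off(): hands the job in; it is judged then, once.
The state is a dict: "clock": time; "qpos": joint angles; "qvel": joint speeds; "joint_efforts": joint torques, N m; "eef_pos": TCP position; "tcp_rot": TCP orientation; "contact_force": force on the tool from outside, world axes, zero at the start; "wrist_torque": the same for the moment, N m; "opening": opening from 0.0 (shut) to 1.0 (fully open); "grasp_force": force on a finger pad.
Only numpy, scipy, OpenCV 4.12 (cv2) and the standard library are available. Lean on these libraries where they do the work, as an engineer would, in place of code of your own. Each camera call takes 0.05 s, during which the arm holds its last target. There are 200 camera calls.

TASK

Flip the cam lever of the gear fixture open and swing its hinged cover arm up until it rests open, then slide every gear on the right-hand bench onto the keyed hub, each turned so that its keyway finds the key and it lies flat, fully home. Lower the cover arm gently onto its stop, turn the wing nut clockwise until the pressure pad just bears on the stack without lifting the arm off its stop, and flip the lever fully closed. Leave the jar, the caliper and the parts tin alone.

Things in the scene. Friction and masses are not known exactly. Their poses are not given: they have to be found in the camera images.
- fixture: Fixed gear fixture on the left-hand table: grey base plate 240 x 130 x 12 mm. Origin on its underside, below the hub's axis; z up, +x from the hub to the cover arm's hinge, -x to the stop post (x -94 mm, 82 mm high), +y to the side of the lever post (x -70, y 34 mm, 94 mm high). The hinge cheeks (x 85, y +-22 mm) are 102 mm high.
- hub_axis (a point): On the axis of the upright keyed hub, 16 mm above the table, on the flange where the first gear's underside rests. The hub: 28 mm diameter up to 49 mm above the table, then tapering to 18 mm diameter at its top, 56 mm. One key, 6 mm wide, stands out towards the fixture's +x to 18.5 mm from the axis, from 16 to 47 mm above the table.
- cover_hinge (a point): On the hinge axis of the cover arm, which runs along the fixture's y, at fixture x 85, z 86 mm.
- lever_pivot (a point): On the pivot axis of the lever, which runs along the fixture's x, at fixture x -70, y 34, z 104 mm.
- cover (a joint): Hinged cover arm, rad: 0 = down, level on the stop post; 1.75 = swung up past upright against its back stop, where it stays by itself (below about 1.5 it falls shut unless held). A grey bar 28 mm wide, 8 mm thick, its mid-plane at hinge height, 200 mm long. It cannot be lifted while the lever is closed.
- cover_knob (a point): Centre of the black knob that lifts the cover arm: a cylinder 20 mm diameter, 24 mm long, lying along the fixture's y, on an 8 mm stem near the arm's free end, 38 mm above the arm's mid-plane, 185 mm along it from the hinge. Pinched on its end faces (along the fixture's y) it can turn between the fingers as the arm swings. Lifting takes about 3 N.
- lever (a joint): The cam lever, rad: 0 = closed, folded level across the top of the cover arm, pointing to the fixture's -y; it swings up and over to 2.9 = open, pointing to +y, clear of the arm. It stays where it is left (about 4 N at its knob moves it).
- lever_knob (a point): Centre of the black knob at the lever's end, 85 mm from the lever's pivot: a cylinder 20 mm diameter, 22 mm long, lying along the fixture's x. Pinch it on its end faces (along the fixture's x) and it can turn between the fingers as the lever swings.
- nut (a joint): The adjusting wing nut on top of the cover arm, above the hub, rad, 0 to 4.6: grows as it is turned clockwise seen from above, and lowers the pressure pad 5 mm per radian. It stays where it is left (friction 0.1 N m). If turned on well past where the pad bears on the gears (over 0.3 rad), it lifts the cover arm off its stop.
- nut_grip (a point): On the wing nut's axis, 32 mm above the top of the cover arm (6 mm below the wings' top). The wings form a bar 52 mm long along this point's x axis, 12 mm thick along its y, 30 mm high, above a 34 mm wide, 9 mm high collar; z is the nut's axis.
- pad: The ring-shaped steel pressure pad under the cover arm, 50 mm across, hollow in the middle so that it passes over the hub. Origin at the centre of its underside; with the arm on its stop and the nut at 0 the underside is 59 mm above the table. The pad is sprung: it gives about 1 mm per 3 N, up to 4 mm.
- gear_1: Steel gear, 60 mm over the teeth, 12 mm thick, lying flat on the right-hand bench; two or three alike are present. Origin: centre of its underside, z up. Bore 32 mm; its one keyway, 10 mm wide, reaches 21 mm out towards its +x and passes the key when its x is along the fixture's x within 6 degrees. Its rim grips like ten flats, 60 mm across: one faces +x, the others every 36 degrees.
- gear_2: Steel gear, 60 mm over the teeth, 12 mm thick, lying flat on the right-hand bench; two or three alike are present. Origin: centre of its underside, z up. Bore 32 mm; its one keyway, 10 mm wide, reaches 21 mm out towards its +x and passes the key when its x is along the fixture's x within 6 degrees. Its rim grips like ten flats, 60 mm across: one faces +x, the others every 36 degrees.
- gear_3: Steel gear, 60 mm over the teeth, 12 mm thick, lying flat on the right-hand bench; two or three alike are present. Origin: centre of its underside, z up. Bore 32 mm; its one keyway, 10 mm wide, reaches 21 mm out towards its +x and passes the key when its x is along the fixture's x within 6 degrees. Its rim grips like ten flats, 60 mm across: one faces +x, the others every 36 degrees.
- screw_jar: Grey jar with a yellow lid, 66 mm diameter, 86 mm high, on the left-hand table; to be left alone.
- caliper: Caliper, 72 x 238 x 12 mm, lying on the right-hand bench; to be left alone.
- parts_tin: Open round tin, 87 mm diameter, 28 mm high, on the right-hand bench; to be left alone.

How it is judged (in metres and radians):
On the way, in this order (a step that is already met when the one before it is completed fails the run):
1. the cam lever is flipped open (value of joint lever above 2.4 rad), for 0.2 s.
2. the cover arm is swung up and rests open (value of joint cover above 1.6 rad), for 0.2 s.
3. every gear present is on the hub, keyed and fully down, the cover arm still open (horizontal distance between each of gear_1, gear_2, gear_3 and hub_axis below 0.005 m and z of gear_1 in the frame of fixture between 0.012 and 0.0425 m and angle between the z axis of each of gear_1, gear_2, gear_3 and the z axis of fixture, either way round below 0.08 rad and angle between the x axis of each of gear_1, gear_2, gear_3 and the x axis of fixture, either way round below 0.2 rad and z of gear_2 in the frame of fixture between 0.012 and 0.0425 m and z of gear_3 in the frame of fixture between 0.012 and 0.0425 m and value of joint cover above 1.5 rad), for 0.2 s.
4. the cover arm is down on its stop (value of joint cover below 0.04 rad), for 0.2 s.
5. the wing nut is turned until the pad bears on the stack, the arm still on its stop and the lever still open (contact force between pad and anything else above 1 N and value of joint cover below 0.05 rad and value of joint lever above 2 rad), for 0.2 s.
6. the lever is flipped closed (value of joint lever below 0.15 rad), for 0.2 s.
At the end, for the whole second after the job is handed in: Every gear present is on the hub: within 5 mm of its axis, flat within 5 degrees, keyed within 0.2 rad, underside at most 42.5 mm above the table, at rest; cover arm below 0.04 rad; pad pressing with more than 1 N; lever below 0.15 rad (horizontal distance between each of gear_1, gear_2, gear_3 and hub_axis below 0.005 m and z of gear_1 in the frame of fixture between 0.012 and 0.0425 m and angle between the z axis of each of gear_1, gear_2, gear_3 and the z axis of fixture, either way round below 0.08 rad and angle between the x axis of each of gear_1, gear_2, gear_3 and the x axis of fixture, either way round below 0.2 rad and z of gear_2 in the frame of fixture between 0.012 and 0.0425 m and z of gear_3 in the frame of fixture between 0.012 and 0.0425 m and value of joint cover below 0.04 rad and value of joint lever below 0.15 rad and contact force between pad and anything else above 1 N and linear speed of each of gear_1, gear_2, gear_3 below 0.02 m/s); the robot touches nothing.
It fails at once if the cover arm is dropped or slammed down: it moves down faster than 2 rad/s (velocity of joint cover below -2 rad/s).
It fails at once if the screw jar is moved more than 30 mm (distance of screw_jar from where it was at the start of the episode above 0.03 m).
It fails at once if the caliper is moved more than 30 mm (distance of caliper from where it was at the start of the episode above 0.03 m).
It fails at once if the round parts tin is moved more than 30 mm (distance of parts_tin from where it was at the start of the episode above 0.03 m).
Of gear_1, gear_2, gear_3 only 2 to 3 are there at a start; the rules pass over those that are not, and their reading is None.
At some moment in a run one of gear_1, gear_2, gear_3 may be knocked a few centimetres aside while the robot is not near it.
It also fails if it takes over 210 s, if anything falls off the work surface, if the arm or the gripper's body presses on something with over 40 N, if the wrist force passes 120 N, or if a joint passes its speed limit or range.

## Working session

There is one attempt and no reset: what is moved stays moved. The work goes in short steps, Python scripts to look and compute and a shell command to move; the robot and the scene stay as the last step left them, time stands still between calls to the robot, and variables do not carry over. Pictures are saved under pics/ and viewed, at most 14 in all, crops included, and the job is handed in when it is done.

```bash
ls; mkdir -p pics; python3 - <<'E'
from rig import r
import cv2
print(r.sense())
for n in("scene","top"):
    cv2.imwrite(f"pics/{n}0.png",r.grab_frame(n)[:,:,::-1]); print(r.camera_params(n))
E
```

```text
pics
rig.py
steer.py
{'clock': 0.0, 'qpos': array([-1.16342898e+00,  3.53639919e-01,  1.63415999e+00, -2.88954222e-05,
        1.15519435e+00, -2.39609499e-03]), 'qvel': array([-0.001225  , -0.00020455, -0.00093373, -0.0004025 ,  0.00108512,
       -0.00203975]), 'joint_efforts': array([-1.93879554e-03, -6.05267429e+01, -3.42061186e+01, -4.14688111e-05,
        9.57976881e-03, -2.34238911e-05]), 'eef_pos': array([ 248.80810216, -572.84100902,  252.55573737]), 'tcp_rot': array([-3.14019099e+00,  2.30608350e-05,  4.09775142e-01]), 'contact_force': array([-0.45636759, -0.39740447, -0.00766543]), 'wrist_torque': array([-0.02727763, -0.03745573, -0.02385558]), 'grasp_force': 0.0, 'opening': 1.0015218062406606}
{'fx': 569.1439696552281, 'fy': 569.1439696552281, 'cx': 324.7257934019314, 'cy': 237.48706687066357, 'rvec': array([ 1.14123768, -2.24425581,  1.08804343]), 'tvec': array([ 244.61635318,  409.37944674, 1526.79631982])}
{'fx': 533.9426220088457, 'fy': 533.9426220088457, 'cx': 322.2619641905616, 'cy': 237.5642603223166, 'rvec': array([ 2.02652828, -2.19310847,  0.24513812]), 'tvec': array([ -65.46472379,  578.61867146, 1322.12831126])}
```
View pics/scene0.png

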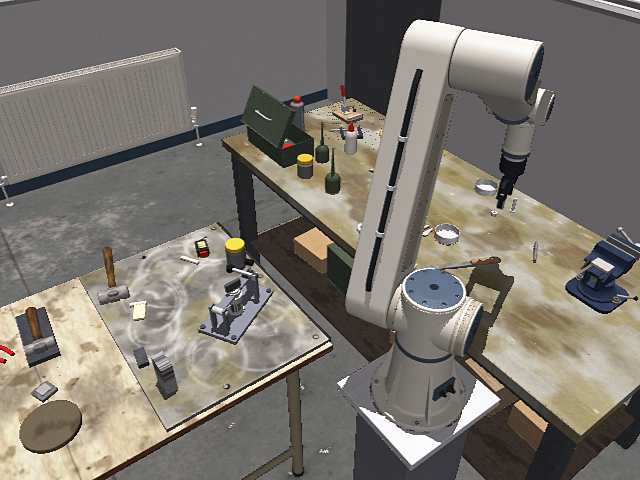

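View pics/top0.png

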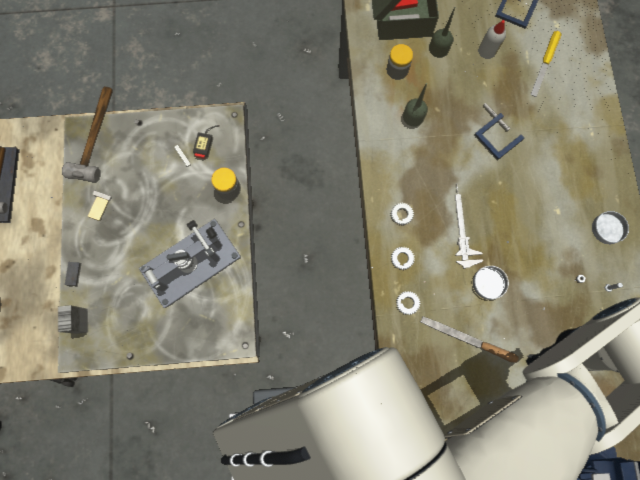

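The top view shows three gears at about (402,213), (402,258) and (408,302), and the fixture near (190,262). The jar is at (223,180), the caliper at (463,235) and the tin at (490,283). I'll zoom in on both areas.

```bash
cat > h.py <<'E'
import numpy as np, cv2
from rig import r
from scipy.spatial.transform import Rotation as R
def cam(n):
    p=r.camera_params(n); K=np.array([[p['fx'],0,p['cx']],[0,p['fy'],p['cy']],[0,0,1.]])
    return K,np.array(p['rvec'],float),np.array(p['tvec'],float)
def proj(n,P):
    K,rv,t=cam(n); return cv2.projectPoints(np.array(P,float).reshape(-1,1,3),rv,t,K,None)[0].reshape(-1,2)
def unproj(n,uv,z):
    K,rv,t=cam(n); M=cv2.Rodrigues(rv)[0]; c=-M.T@t
    d=M.T@np.linalg.inv(K)@np.array([uv[0],uv[1],1.]); return c+d*(z-c[2])/d[2]
def grab(n,f=None):
    im=np.ascontiguousarray(r.grab_frame(n)[:,:,::-1])
    if f: cv2.imwrite(f,im)
    return im
def crop(im,x,y,w,h,s,f): cv2.imwrite(f,cv2.resize(im[y:y+h,x:x+w],None,fx=s,fy=s,interpolation=cv2.INTER_CUBIC))
E
python3 - <<'E'
from h import *
t=cv2.imread("pics/top0.png"); s=cv2.imread("pics/scene0.png")
a=cv2.resize(t[205:320,130:255],None,fx=3.2,fy=3.2,interpolation=2); b=cv2.resize(s[260:350,190:290],None,fx=4,fy=4,interpolation=2)
H=max(a.shape[0],b.shape[0]); f=lambda m:np.pad(m,((0,H-m.shape[0]),(0,0),(0,0)))
cv2.imwrite("pics/fix.png",np.hstack([f(a),f(b)]))
g=[cv2.resize(t[y-18:y+18,x-18:x+18],None,fx=7,fy=7,interpolation=2) for x,y in((402,213),(402,258),(408,302))]
cv2.imwrite("pics/gears.png",np.hstack(g))
for x,y in((402,213),(402,258),(408,302)): print(unproj("top",(x,y),12))
for x,y in((183,259),): print(unproj("top",(x,y),50))
E
```

```text
[ 634.43048861 -333.99245932   12.        ]
[ 510.60717387 -320.09149538   12.        ]
[ 392.66785057 -322.70692172   12.        ]
[546.20942225 253.75111756  50.        ]
```

View pics/fix.png

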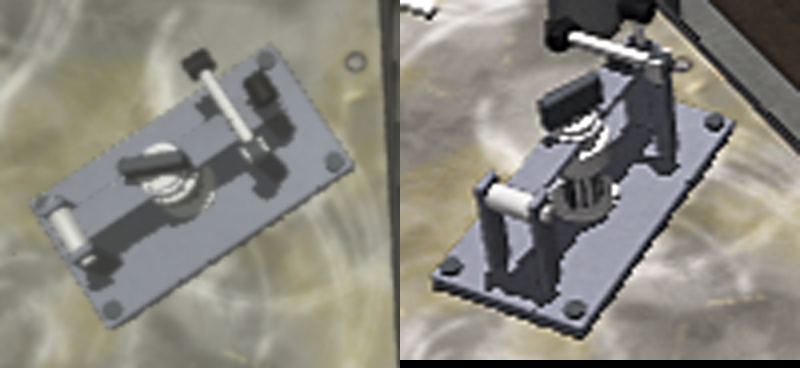

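View pics/gears.png

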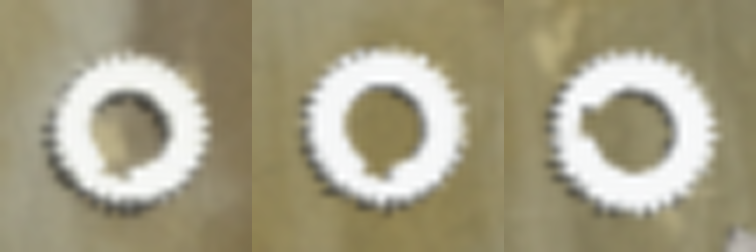

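The crop shows the lever folded over the arm: pivot at crop (262,150), knob at (200,60). The hinge roller is at (65,225), and the wing nut bar at (155,163) lies nearly horizontal. The gear keyways point roughly down, down and upper-left in the image. Next I'll fit the poses.

```bash
cat > fit.py <<'E'
from h import *
from scipy.optimize import least_squares, minimize
def fw(p,P): return R.from_euler('z',p[2]).apply(np.array(P,float))+[p[0],p[1],0]
T=lambda u,v:(130+u/3.2,205+v/3.2); S=lambda u,v:(190+(u-400)/4,260+v/4)
obs=[("top",T(270,42),0),("top",T(355,165),1),("top",T(110,328),2),("top",T(32,203),3),
("scene",S(582,326),3),("scene",S(434,277),2),("scene",S(734,121),0+0)]
def corners(ox): return np.array([[ox-120,-65,12],[ox-120,65,12],[ox+120,65,12],[ox+120,-65,12]])
KN=[-70,-51,104]; CK=[-100,0,124]
extra=[("top",T(200,60),KN),("scene",S(559,35),KN),("top",T(262,88),CK)]
E
python3 - <<'E'
from fit import *
# which plate corner is which in the scene view
p0=[546,254,2.09]
print(proj("scene",fw(p0,corners(0))), proj("top",fw(p0,corners(0))))
print([ (n,uv) for n,uv,_ in obs+extra]); print(proj("scene",fw(p0,[KN,CK])),proj("top",fw(p0,[KN,CK])))
print("jar",unproj("top",(223,180),86),"tin",unproj("top",(490,283),28))
# gears
img=cv2.imread("pics/top0.png").astype(float).mean(2)
for g,(cx,cy) in enumerate(((402,213),(402,258),(408,302))):
    s=8; w=16; sub=img[cy-w:cy+w,cx-w:cx+w]
    m=(sub>190).astype(np.uint8); 
    def model(q):
        a=np.arange(0,2*np.pi,.05); M=np.zeros((2*w*s,2*w*s),np.uint8)
        ring=lambda rad:np.c_[rad*np.cos(a)+q[0],rad*np.sin(a)+q[1],0*a+12]
        px=lambda P:np.int32(np.round(((proj("top",P)-[cx-w-.5,cy-w-.5])*s-.5)*16))
        cv2.fillPoly(M,[px(ring(28.5))],255,shift=4); cv2.fillPoly(M,[px(ring(16))],0,shift=4)
        c,d=np.cos(q[2]),np.sin(q[2]); k=[(q[0]+x*c-y*d,q[1]+x*d+y*c,12) for x,y in((10,-5),(21,-5),(21,5),(10,5))]
        cv2.fillPoly(M,[px(np.array(k))],0,shift=4)
        return cv2.resize(M,(2*w,2*w),interpolation=cv2.INTER_AREA)/255.
    def cost(q):
        M=model(q).ravel(); A=np.c_[M,np.ones_like(M)]; return ((sub.ravel()-A@np.linalg.lstsq(A,sub.ravel(),rcond=None)[0])**2).mean()
    c0=unproj("top",(cx,cy),12)[:2]
    best=min((minimize(cost,[*c0,t],method="Nelder-Mead",options=dict(initial_simplex=[[*c0,t],[c0[0]+5,c0[1],t],[c0[0],c0[1]+5,t],[*c0,t+.3]])) for t in np.arange(-3,3.2,.6)),key=lambda o:o.fun)
    print("gear",g,best.x,np.degrees(best.x[2]),best.fun)
E
```

```text
[[235.05103244 278.99067687]
 [270.19915379 290.27602115]
 [230.41665368 342.81390558]
 [192.66865842 329.07037752]] [[211.99636364 217.58670559]
 [237.62900502 256.52337322]
 [159.99441414 307.33535295]
 [135.07774845 266.74708014]]
[('top', (214.375, 218.125)), ('top', (240.9375, 256.5625)), ('top', (164.375, 307.5)), ('top', (140.0, 268.4375)), ('scene', (235.5, 341.5)), ('scene', (198.5, 329.25)), ('scene', (273.5, 290.25)), ('top', (192.5, 223.75)), ('scene', (229.75, 268.75)), ('top', (211.875, 232.5))]
[[227.57859739 268.19348045]
 [246.28667002 261.90343913]] [[190.89075995 223.54992088]
 [210.01224142 231.47206342]]
jar [740.69964327 136.01599685  86.        ] tin [ 423.68140609 -539.75475425   28.        ]Traceback (most recent call last):
  File "<stdin>", line 23, in <module>
  File "<stdin>", line 23, in <genexpr>
    res = _minimize_neldermead(fun, x0, args, callback, bounds=bounds,
                               **options)
    fxcc = func(xcc)
    fx = function(np.copy(x), *(wrapper_args + args))
  File "<stdin>", line 21, in cost
  File "<stdin>", line 16, in model
  File "<stdin>", line 15, in <lambda>
  File "h.py", line 8, in proj
    K,rv,t=cam(n); return cv2.projectPoints(np.array(P,float).reshape(-1,1,3),rv,t,K,None)[0].reshape(-1,2)
           ~~~^^^
  File "h.py", line 5, in cam
    p=r.camera_params(n); K=np.array([[p['fx'],0,p['cx']],[0,p['fy'],p['cy']],[0,0,1.]])
ValueError: time passes only in moves, steps and waits
```

```bash
sed -i 's/^def cam/import functools\n@functools.lru_cache\ndef cam/' h.py
cat > gear.py <<'E'
from h import *
from scipy.optimize import minimize
def gear(img,cx,cy,z=12,s=8,w=16):
    img=img.astype(float).mean(2); sub=img[cy-w:cy+w,cx-w:cx+w]; a=np.arange(0,2*np.pi,.05)
    def cost(q):
        M=np.zeros((2*w*s,2*w*s),np.uint8)
        ring=lambda rad:np.c_[rad*np.cos(a)+q[0],rad*np.sin(a)+q[1],0*a+z]
        px=lambda P:np.int32(np.round(((proj("top",P)-[cx-w-.5,cy-w-.5])*s-.5)*16))
        cv2.fillPoly(M,[px(ring(28.5))],255,shift=4); cv2.fillPoly(M,[px(ring(16))],0,shift=4)
        c,d=np.cos(q[2]),np.sin(q[2]); k=[(q[0]+x*c-y*d,q[1]+x*d+y*c,z) for x,y in((10,-5),(21,-5),(21,5),(10,5))]
        cv2.fillPoly(M,[px(np.array(k))],0,shift=4)
        M=(cv2.resize(M,(2*w,2*w),interpolation=cv2.INTER_AREA)/255.).ravel()
        A=np.c_[M,np.ones_like(M)]; return ((sub.ravel()-A@np.linalg.lstsq(A,sub.ravel(),rcond=None)[0])**2).mean()
    c0=unproj("top",(cx,cy),z)[:2]
    b=min((minimize(cost,[*c0,t],method="Nelder-Mead",options=dict(initial_simplex=[[*c0,t],[c0[0]+5,c0[1],t],[c0[0],c0[1]+5,t],[*c0,t+.3]])) for t in np.arange(-3,3.2,.6)),key=lambda o:o.fun)
    return b.x,b.fun
E
python3 - <<'E'
from fit import *
from gear import gear
import fit
obs=obs[:4]+[("scene",obs[4][1],2),("scene",obs[5][1],3),("scene",obs[6][1],1)]
# scene view marks are separate; corners relabelled by prediction
def res(p):
    C=fw(p,corners(p[3])); e=[proj(n,C[k])[0]-uv for n,uv,k in obs]
    e+=[proj(n,fw(p,[q]))[0]-uv for n,uv,q in extra]; return np.ravel(e)
o=least_squares(res,[546,254,2.09,0],loss="soft_l1"); print("fixture",o.x,np.degrees(o.x[2])); print(res(o.x).reshape(-1,2).round(1).tolist())
im=cv2.imread("pics/top0.png")
for c in((402,213),(402,258),(408,302)):
    q,f=gear(im,*c); print("gear",q.round(1),np.degrees(q[2]).round(1),round(f))
E
```

```text
fixture [540.71875105 247.71340113   2.11139822  -4.59615449] 120.97420664395258
[[0.5, -0.3], [0.5, -0.3], [0.5, 1.1], [-1.0, 0.2], [-0.4, 0.3], [-1.8, -0.5], [-0.6, -1.3], [0.3, 1.4], [-0.1, -0.4], [0.3, 0.2]]
gear [ 634.8 -334.5    2.7] 156.5 298
gear [ 512.2 -321.9   -3.4] -195.6 141
gear [ 392.1 -323.     1.3] 74.2 154
```

```bash
python3 - <<'E'
from fit import *
p=[540.7,247.7,2.1114]; ims=[]
for n,x,y,w,h,s in(("top",132,205,112,112,4),("scene",188,245,92,104,4.3)):
    im=cv2.imread(f"pics/{n}0.png")[y:y+h,x:x+w]; im=cv2.resize(im,None,fx=s,fy=s,interpolation=2)
    P=lambda Q:np.int32((proj(n,fw(p,Q))-[x-.5,y-.5])*s)
    cv2.polylines(im,[P(corners(-4.6))],1,(0,0,255),1)
    cv2.polylines(im,[P([[85,-14,90],[-115,-14,90],[-115,14,90],[85,14,90]])],1,(0,255,0),1)
    a=np.arange(0,6.3,.2); cv2.polylines(im,[P(np.c_[17*np.cos(a),17*np.sin(a),0*a+99])],1,(255,0,0),1)
    for q in(KN,[-70,34,104],CK,[0,0,128]): cv2.circle(im,P([q])[0].tolist(),3,(0,255,255),-1)
    ims.append(im[:447])
H=min(i.shape[0] for i in ims); cv2.imwrite("pics/ov.png",np.hstack([i[:H] for i in ims])[:, :800])
E
```

```text
(no output)
```

View pics/ov.png

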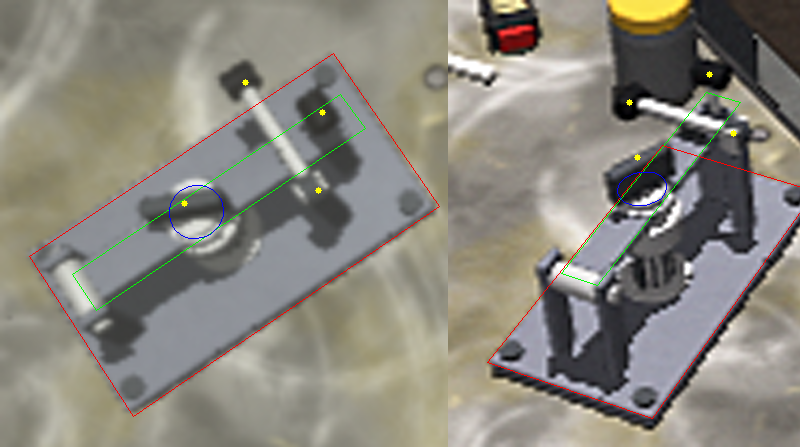

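The overlay agrees to about 1 px: knobs at crop (240,80) and (319,116), hinge roller at (76,290), against slightly different projections. I'll refit with these points.

```bash
python3 - <<'E'
from fit import *
T2=lambda u,v:(132+u/4-.5,205+v/4-.5); S2=lambda u,v:(188+(u-448)/4.3-.5,245+v/4.3-.5)
ex=[("top",T2(240,80),KN),("top",T2(320,115),CK),("top",T2(77,290),[85,0,86]),("scene",S2(628,103),KN),("scene",S2(711,74),CK),("scene",S2(580,277),[85,0,86]),
("top",T2(315,187),[-70,34,104]),("top",T2(183,211),[0,0,128]),("top",T2(198,212),[0,0,99])]
pl=[("top",T2(333,54),0),("top",T2(439,207),1),("top",T2(134,416),2),("top",T2(30,257),3),("scene",S2(655,428),2),("scene",S2(488,361),3)]
for use in (0,1):
    def res(p):
        C=fw(p,corners(p[3])); e=[proj(n,fw(p,[q]))[0]-uv for n,uv,q in ex]
        if use: e+=[proj(n,C[k])[0]-uv for n,uv,k in pl]
        else: e+=[[p[3],0]]
        return np.ravel(e)
    o=least_squares(res,[546,254,2.09,0],loss="soft_l1"); print(o.x,np.degrees(o.x[2])); print(res(o.x).reshape(-1,2).round(1).tolist())
E
```

```text
[541.23652713 248.96546907   2.10617839   0.        ] 120.67513290686819
[[0.9, 0.5], [0.3, -0.6], [1.8, 0.5], [-0.1, -0.0], [-0.6, 0.2], [-0.6, 1.5], [0.3, 0.8], [-0.2, -2.1], [-0.9, -0.2], [0.0, 0.0]]
[540.53344366 248.57913079   2.11288265  -5.24627908] 121.05925838502641
[[0.9, 0.7], [0.3, -0.5], [2.1, 0.9], [-0.0, 0.1], [-0.6, 0.3], [-0.2, 1.7], [0.5, 0.8], [-0.1, -1.8], [-0.8, 0.1], [-0.1, -0.2], [0.0, -0.1], [-0.2, 0.1], [-0.1, -0.1], [-0.6, -2.2], [-0.2, 0.3]]
```

```bash
cat > go.py <<'E'
# python3 go.py f|w X Y Z YAW(deg) : offsets of the grasp point (3 mm ahead of TCP) to a target in the fixture / world frame
import sys
from h import *
F=(540.7,248.6,2.112)
def fx(P): return R.from_euler('z',F[2]).apply(P)+[F[0],F[1],0]
def inv(P): return R.from_euler('z',-F[2]).apply(np.array(P)-[F[0],F[1],0])
def delta(P,yaw):
    s=r.sense(); A=R.from_euler('xyz',s['tcp_rot']); B=R.from_euler('xyz',[np.pi,0,yaw])
    tcp=np.array(P)+[0,0,3]; d=tcp-s['eef_pos']
    return (A.inv()*B).as_rotvec(),A.inv().apply(d),B.inv().apply(d),s
def show():
    s=r.sense(); g=s['eef_pos']+R.from_euler('xyz',s['tcp_rot']).apply([0,0,3])
    print("t %.2f grasp w"%s['clock'],g.round(1),"f",inv(g).round(1),"yaw",np.degrees(s['tcp_rot'][2]).round(1),"open %.3f grip %.0f"%(s['opening'],s['grasp_force']),"F",s['contact_force'].round(1))
if __name__=="__main__":
    show()
    if len(sys.argv)>5:
        P=np.array(list(map(float,sys.argv[2:5]))); y=np.radians(float(sys.argv[5]))
        if sys.argv[1]=='f': P=fx(P); y+=F[2]
        rv,d0,d1,s=delta(P,y); print("rot",rv.round(3),"move now",d0.round(1),"move after rot",d1.round(1))
E
python3 steer.py '0 0 -0.1 0 0 0 0.55;0 0 -0.033 0 0 0 0.55'
python3 go.py f -70 -51 200 -90; python3 go.py f -70 -51 104 -90
```

```text
clock: 0.27
eef_pos: [248.9, -573.0, 252.8]
tcp_rot: [-3.141, -0.0, 0.548]
contact_force: [0.2, 0.3, 0.6]
opening: 0.746
grasp_force: 0.0
t 0.27 grasp w [ 248.9 -573.   249.8] f [-553.9  673.4  249.8] yaw 31.4 open 0.746 grip 0 F [0.2 0.3 0.6]
rot [-0.001 -0.     0.007] move now [ 727.6 -478.9   50.3] move after rot [ 724.4 -483.9   49.8]
t 0.27 grasp w [ 248.9 -573.   249.8] f [-553.9  673.4  249.8] yaw 31.4 open 0.746 grip 0 F [0.2 0.3 0.6]
rot [-0.001 -0.     0.007] move now [ 727.6 -478.8  146.3] move after rot [ 724.4 -483.9  145.8]
```

```bash
M='0 0 0 30 -19.8 0 0.55;0 0 0 30 -19.8 0 0.55;0 0 0 30 -19.8 0 0.55;0 0 0 30 -19.8 0 0.55;0 0 0 30 -19.8 0 0.55'
echo skip >/dev/null
python3 steer.py '0 0 0 30 -19.8 0 0.55;0 0 0 30 -19.8 0 0.55;0 0 0 30 -19.8 0 0.55;0 0 0 30 -19.8 0 0.55;0 0 0 30 -19.8 0 0.55' | tail -1
python3 steer.py '0 0 0 30 -19.8 0 0.55;0 0 0 30 -19.8 0 0.55;0 0 0 30 -19.8 0 0.55;0 0 0 30 -19.8 0 0.55;0 0 0 30 -19.8 0 0.55' | tail -1
python3 steer.py '0 0 0 30 -19.8 0 0.55;0 0 0 30 -19.8 0 0.55;0 0 0 30 -19.8 0 0.55;0 0 0 30 -19.8 0 0.55;0 0 0 30 -19.8 0 0.55' | tail -1
python3 steer.py '0 0 0 30 -19.8 0 0.55;0 0 0 30 -19.8 0 0.55;0 0 0 30 -19.8 0 0.55;0 0 0 30 -19.8 0 0.55;0 0 0 30 -19.8 0 0.55'
python3 go.py f -70 -51 200 -90
```

```text
grasp_force: 0.0
grasp_force: 0.0
grasp_force: 0.0
clock: 1.93
eef_pos: [558.5, 77.6, 253.0]
tcp_rot: [-3.141, 0.0, 0.543]
contact_force: [-0.1, -0.9, -0.1]
opening: 0.553
grasp_force: 0.0
t 1.93 grasp w [558.5  77.6 250. ] f [-155.7   72.9  250. ] yaw 31.1 open 0.553 grip 0 F [-0.1 -0.9 -0.1]
rot [-0.     0.     0.002] move now [124.1 -85.5  50. ] move after rot [123.9 -85.7  50. ]
```

```bash

python3 steer.py '0 0 0 31 -21.4 0 0.5;0 0 0 31 -21.4 0 0.5;0 0 0 31 -21.4 0 0.5;0 0 0 31 -21.4 0 0.5;0 0 0 0 0 40 0.5' | tail -1
python3 steer.py '0 0 0 0 0 10 0.5;0 0 0 0 0 30 0.5;0 0 0 0 0 30 0.5;0 0 0 0 0 0 0.5;0 0 0 0 0 0 0.5'
python3 go.py f -70 -51 104 -90
python3 - <<'E'
from h import *
a=cv2.resize(grab("top")[190:310,130:260],None,fx=3,fy=3,interpolation=2);b=cv2.resize(grab("scene")[230:350,180:310],None,fx=3,fy=3,interpolation=2)
cv2.imwrite("pics/l1.png",np.hstack([a,b]))
E
```

```text
grasp_force: 0.0
clock: 2.77
eef_pos: [618.9, 212.2, 142.2]
tcp_rot: [-3.141, 0.004, 0.542]
contact_force: [0.3, -0.3, 0.3]
opening: 0.501
grasp_force: 0.0
t 2.77 grasp w [618.9 212.1 139.2] f [-71.5 -48.2 139.2] yaw 31.1 open 0.501 grip 0 F [ 0.3 -0.3  0.3]
rot [-0.001  0.004  0.001] move now [ 2.9 -1.5 35.2] move after rot [ 2.8 -1.5 35.2]
```

View pics/l1.png

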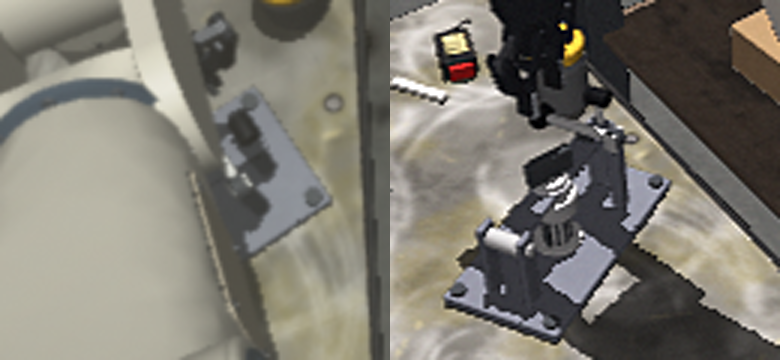

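The gripper hangs over the lever knob (scene half about (535,110)); the top view is mostly hidden by the arm. I'll descend and pinch.

```bash

python3 steer.py '0 0 0 2.8 -1.5 20 0.5;0 0 0 0 0 15 0.5;0 0 0 0 0 0 0.5;0 0 0 0 0 0 0.0;0 0 0 0 0 0 0.0' 40 | tail -3
python3 steer.py '0 0 0 0 0 0 0;0 0 0 0 0 0 0;0 0 0 0 0 0 0' 40
python3 go.py f -70 -51 104 -90
```

```text
contact_force: [-6.2, 6.6, 5.0]
opening: 0.248
grasp_force: 40.9
clock: 3.53
eef_pos: [622.5, 216.5, 110.4]
tcp_rot: [-3.142, -0.002, 0.543]
contact_force: [-3.1, 1.6, 7.4]
opening: 0.248
grasp_force: 41.4
t 3.53 grasp w [622.5 216.5 107.4] f [-69.7 -53.6 107.4] yaw 31.1 open 0.248 grip 41 F [-3.1  1.6  7.4]
rot [-0.    -0.002  0.001] move now [-2.6  0.3  3.4] move after rot [-2.6  0.3  3.4]
```

```bash

python3 steer.py '0 0 0 -1.7 0 -16.9 0;0 0 0 -5 0 -16.2 0;0 0 0 -8.1 0 -14.9 0;0 0 0 -11 0 -13 0;0 0 0 -13.3 0 -10.5 0' 40 | grep force
python3 go.py
python3 steer.py '0 0 0 -15.1 0 -7.7 0;0 0 0 -16.4 0 -4.6 0;0 0 0 -16.9 0 -1.2 0;0 0 0 -16.8 0 2.2 0;0 0 0 -16.1 0 5.5 0' 40 | grep force
python3 go.py
```

```text
contact_force: [1.3, 5.9, -8.3]
grasp_force: 39.4
t 3.95 grasp w [588.9 196.5 178.1] f [-69.5 -14.5 178.1] yaw 31.1 open 0.247 grip 39 F [ 1.3  5.9 -8.3]
contact_force: [-4.6, 11.7, 16.6]
grasp_force: 38.7
t 4.37 grasp w [521.4 156.2 187.1] f [-69.3  64.1 187.1] yaw 31.1 open 0.234 grip 39 F [-4.6 11.7 16.6]
```

```bash

python3 steer.py '0 0 0 -14.6 0 8.6 0;0 0 0 -12.7 0 11.3 0;0 0 0 -10.1 0 13.6 0;0 0 0 -7.3 0 15.3 0;0 0 0 0 0 0 0' 40 | grep force
python3 go.py; python3 steer.py '0 0 0 0 0 0 0;0 0 0 0 0 0 0.4;0 0 0 0 0 0 0.4;0 0 0 0 0 0 0.4;0 0 0 0 0 0 0.4'|grep -E "force|open"; python3 go.py
python3 - <<'E'
from h import *
a=cv2.resize(grab("top")[190:310,130:260],None,fx=3,fy=3,interpolation=2);b=cv2.resize(grab("scene")[230:350,180:310],None,fx=3,fy=3,interpolation=2)
cv2.imwrite("pics/l2.png",np.hstack([a,b]))
E
```

```text
contact_force: [-3.7, 11.7, -1.7]
grasp_force: 73.1
t 4.78 grasp w [479.4 131.5 133.4] f [-68.7 112.9 133.4] yaw 31.0 open 0.238 grip 73 F [-3.7 11.7 -1.7]
contact_force: [-0.2, -0.0, 0.4]
opening: 0.397
grasp_force: 0.0
t 5.20 grasp w [480.9 130.4 134.3] f [-70.5 112.1 134.3] yaw 31.1 open 0.397 grip 0 F [-0.2 -0.   0.4]
```

View pics/l2.png

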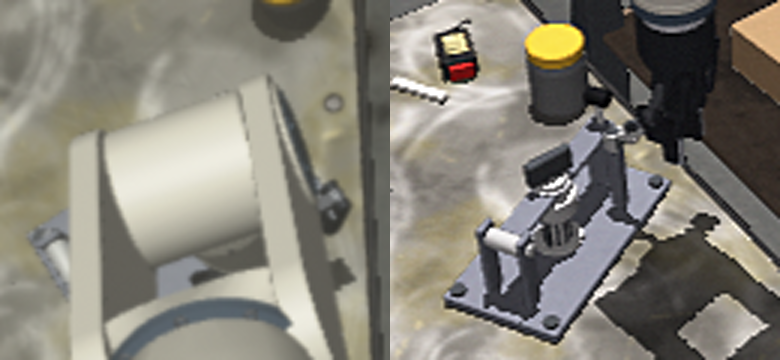

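The lever is open, pointing right of the fixture. Now the cover: rise, rotate 90° and move above the cover knob.

```bash

python3 steer.py '0 0 0 0 0 -30 0.5;0 0 0 0 0 -30 0.5;0 0 0 0 0 -30 0.5;0 0 -0.12 0 0 0 0.5;0 0 -0.12 0 0 0 0.5' | grep force
python3 steer.py '0 0 -0.12 0 0 0 0.5;0 0 -0.12 0 0 0 0.5;0 0 -0.12 0 0 0 0.5;0 0 -0.12 0 0 0 0.5;0 0 -0.12 0 0 0 0.5' | grep force
python3 steer.py '0 0 -0.12 0 0 0 0.5;0 0 -0.12 0 0 0 0.5;0 0 -0.12 0 0 0 0.5;0 0 -0.12 0 0 0 0.5;0 0 -0.12 0 0 0 0.5' | grep force
python3 steer.py '0 0 -0.01 0 0 0 0.5;0 0 0 0 0 0 0.5' | grep force
python3 go.py f -98 0 200 0;python3 go.py f -98 0 124 0
```

```text
contact_force: [-0.4, 0.1, -0.3]
grasp_force: 0.0
contact_force: [-0.4, 0.2, -0.4]
grasp_force: 0.0
contact_force: [-0.4, -0.5, 0.3]
grasp_force: 0.0
contact_force: [0.2, 0.1, 0.4]
grasp_force: 0.0
t 6.72 grasp w [480.5 130.4 223.8] f [-70.3 112.5 223.8] yaw 114.0 open 0.503 grip 0 F [0.2 0.1 0.4]
rot [ 0.     0.    -0.122] move now [-13.8 115.   23.8] move after rot [-27.7 112.5  23.8]
t 6.72 grasp w [480.5 130.4 223.8] f [-70.3 112.5 223.8] yaw 114.0 open 0.503 grip 0 F [0.2 0.1 0.4]
rot [ 0.     0.    -0.122] move now [-13.8 115.   99.8] move after rot [-27.7 112.5  99.8]
```

```bash

python3 steer.py '0 0 -0.122 0 0 0 0.5;0 0 0 -7 28 0 0.5;0 0 0 -7 28 0 0.5;0 0 0 -7 28 0 0.5;0 0 0 -7 28 0 0.5' | grep force
python3 steer.py '0 0 0 0 0 35 0.5;0 0 0 0 0 35 0.5;0 0 0 0 0 0 0.5;0 0 0 0 0 0 0.5' | grep force
python3 go.py f -98 0 124 0
python3 - <<'E'
from h import *
a=cv2.resize(grab("top")[190:310,130:260],None,fx=3,fy=3,interpolation=2);b=cv2.resize(grab("scene")[230:350,180:310],None,fx=3,fy=3,interpolation=2)
cv2.imwrite("pics/l3.png",np.hstack([a,b]))
E
```

```text
contact_force: [0.3, 0.3, 0.3]
grasp_force: 0.0
contact_force: [-0.2, -0.3, 0.6]
grasp_force: 0.0
t 7.47 grasp w [589.3 164.1 152.4] f [-97.5   1.8 152.4] yaw 121.0 open 0.498 grip 0 F [-0.2 -0.3  0.6]
rot [-0.004 -0.001  0.   ] move now [-0.6  2.  28.4] move after rot [-0.5  1.8 28.4]
```

View pics/l3.png

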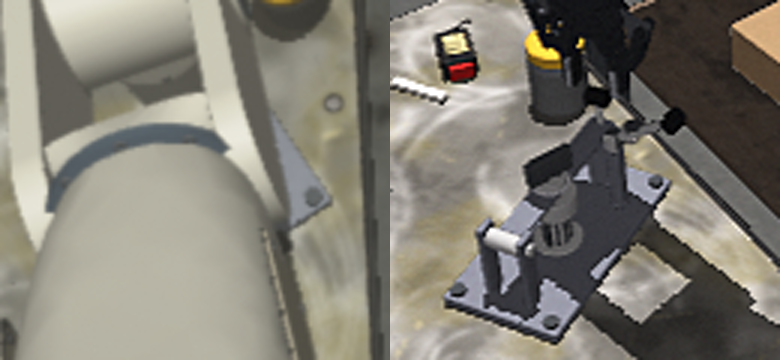

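The fingers (scene half about (572,70) and (620,75)) straddle the cover knob at (597,97), and the lever knob is open at (672,122).

```bash

python3 steer.py '0 0 0 0 1.8 14 0.5;0 0 0 0 0 14 0.5;0 0 0 0 0 0 0.5;0 0 0 0 0 0 0.0;0 0 0 0 0 0 0.0' 40 | grep force
python3 steer.py '0 0 0 0 0 0 0;0 0 0 0 0 0 0;0 0 0 0 0 0 0' 40 |grep -E "force|open"
python3 go.py f -98 0 124 0
```

```text
contact_force: [-1.5, -0.3, 5.6]
grasp_force: 39.0
contact_force: [-5.0, -2.4, 4.4]
opening: 0.271
grasp_force: 40.0
t 8.23 grasp w [592.  165.2 126.8] f [-97.9  -1.  126.8] yaw 121.1 open 0.271 grip 40 F [-5.  -2.4  4.4]
rot [-0.     0.     0.002] move now [-0.1 -1.   2.8] move after rot [-0.1 -1.   2.8]
```

```bash

python3 steer.py '0 0 0 6.2 0 -22.8 0;0 0 0 8.9 0 -21.9 0;0 0 0 11.7 0 -20.5 0;0 0 0 14 0 -18.9 0;0 0 0 16.3 0 -17.1 0' 40 |grep force; python3 go.py
python3 steer.py '0 0 0 18.5 0 -14.8 0;0 0 0 20 0 -12.5 0;0 0 0 21.5 0 -9.8 0;0 0 0 22.5 0 -7.1 0;0 0 0 23.2 0 -4.3 0' 40 |grep force; python3 go.py
```

```text
contact_force: [0.6, 5.2, -11.7]
grasp_force: 39.7
t 8.65 grasp w [562.5 214.7 228.2] f [-40.3  -1.3 228.2] yaw 121.1 open 0.276 grip 40 F [  0.6   5.2 -11.7]
contact_force: [6.9, 2.2, -9.8]
grasp_force: 39.6
t 9.07 grasp w [508.9 305.7 277.3] f [ 65.4  -2.2 277.3] yaw 121.2 open 0.274 grip 40 F [ 6.9  2.2 -9.8]
```

```bash

python3 steer.py '0 0 0 23.6 0 -1.3 0;0 0 0 23.5 0 1.6 0;0 0 0 15 0 3 0;0 0 0 8.2 0 1.6 0;0 0 0 11 0 3.5 0' 40 |grep force; python3 go.py
python3 steer.py '0 0 0 8 0 2.6 0;0 0 0 0 0 0 0;0 0 0 0 0 0 0' 40 |grep force; python3 go.py
```

```text
contact_force: [5.5, 2.7, 5.2]
grasp_force: 41.1
t 9.48 grasp w [467.6 376.  269.5] f [146.9  -2.9 269.5] yaw 121.2 open 0.273 grip 41 F [5.5 2.7 5.2]
contact_force: [4.0, 3.2, 5.6]
grasp_force: 41.2
t 9.73 grasp w [463.5 383.  266.7] f [155.   -3.1 266.7] yaw 121.2 open 0.271 grip 41 F [4.  3.2 5.6]
```

```bash
sed -i 's/^F=.*/F=(541.7,250.0,2.106)/' go.py
python3 steer.py '0 0 0 0 0 0 0.5;0 0 0 0 0 0 0.5;0 0 0 0 0 0 0.5;0 0 0 0 0 0 0.5;0 0 0 0 0 -20 0.5' |grep force; 
python3 steer.py '0 0 0 0 0 -30 0.5;0 0 0 0 0 -30 0.5;0 0 0 0 0 0 0.85;0 0 0 0 0 0 0.85' |grep force; 
python3 - <<'E'
from h import *
from gear import gear
print(r.nose_length)
im=grab("top","pics/t2.png")
b=cv2.resize(grab("scene")[200:350,180:310],None,fx=3,fy=3,interpolation=2);a=cv2.resize(im[190:340,370:440],None,fx=3,fy=3,interpolation=2)
cv2.imwrite("pics/l4.png",np.hstack([a,b]))
for c in((402,213),(402,258),(408,302)):
    q,f=gear(im,*c); print("gear",q.round(1),np.degrees(q[2]).round(1),round(f))
E
python3 go.py w 634.8 -334.5 330 138.5
```

```text
contact_force: [-0.1, -0.1, -0.8]
grasp_force: 0.0
contact_force: [-0.4, 0.4, -1.4]
grasp_force: 0.0
22.0
gear [ 670.1 -304.5    4.1] 232.9 1016
gear [ 512.2 -321.9   -3.4] -195.6 143
gear [ 392.1 -323.1    1.3] 74.0 158
t 10.58 grasp w [461.5 380.8 343.7] f [153.4   2.3 343.7] yaw 121.2 open 0.854 grip 0 F [ 1.2 -0.8  0.1]
rot [-0.001 -0.    -0.303] move now [-701.8 -221.8   14. ] move after rot [-603.8 -420.9   13.7]
```

View pics/l4.png

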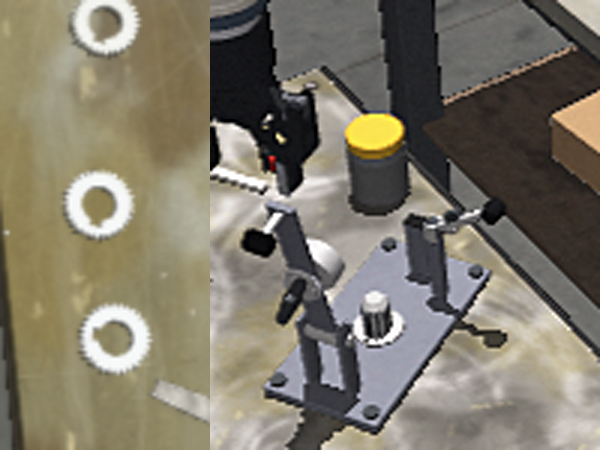

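The cover stands open by itself and the hub is clear at scene crop (375,315). Gear A was knocked to about top pixel (405,197), so I'll refit it.

```bash
python3 - <<'E'
from h import *
from gear import gear
im=cv2.imread("pics/t2.png")
for c in((405,197),(402,258),(408,302)):
    q,f=gear(im,*c); k=proj("top",[[q[0],q[1],12],[q[0]+19*np.cos(q[2]),q[1]+19*np.sin(q[2]),12]])
    print("gear",q.round(1),np.degrees(q[2]).round(1),round(f),k.round(1).tolist())
E
python3 go.py w 512.2 -321.9 120 147
```

```text
gear [ 679.7 -346.8    2.7] 155.6 314 [[404.8, 196.8], [402.7, 203.0]]
gear [ 512.2 -321.9   -3.4] -195.6 143 [[402.6, 257.4], [401.5, 264.2]]
gear [ 392.1 -323.1    1.3] 74.0 158 [[408.2, 302.2], [401.0, 300.8]]
t 10.58 grasp w [461.5 380.8 343.7] f [153.4   2.3 343.7] yaw 121.2 open 0.854 grip 0 F [ 1.2 -0.8  0.1]
rot [-0.001 -0.    -0.451] move now [-627.5 -319.9  224.1] move after rot [-425.3 -561.7  223.7]
```

```bash
python3 steer.py '0 0 -0.12 0 0 0 0.85;0 0 -0.12 0 0 0 0.85;0 0 -0.12 0 0 0 0.85;0 0 -0.12 0 0 0 0.85;0 0 -0.02 0 0 0 0.85' | grep force
cat > ang.py <<'E'
from h import *
from scipy.ndimage import map_coordinates
def ang(im,c,z=12):
    g=im.astype(float).mean(2); a=np.radians(np.arange(0,360,2)); s=0
    for rad in(17.5,18.5,19.5,20.5):
        uv=proj("top",np.c_[c[0]+rad*np.cos(a),c[1]+rad*np.sin(a),0*a+z]); s=s+map_coordinates(g,[uv[:,1],uv[:,0]],order=3)
    w=np.clip(np.median(s)-15-s,0,None)**2; i=w.argmax()
    w=w*(np.cos(a-a[i])>np.cos(.7)); return np.degrees(np.angle((w*np.exp(1j*a)).sum()))
E
python3 - <<'E'
from ang import *
im=cv2.imread("pics/t2.png")
for c in((679.7,-346.8),(512.2,-321.9),(392.1,-323.1)):
    print([round(ang(im,(c[0]+i,c[1]+j))) for i in(-1.5,0,1.5) for j in (-1.5,0,1.5)])
E
python3 go.py w 512.2 -321.9 120 150
```

```text
contact_force: [-0.4, 0.4, 0.2]
grasp_force: 0.0
[147, 152, 158, 149, 154, 159, 152, 157, 162]
[158, 164, 171, 159, 164, 170, 159, 165, 171]
[69, 68, 64, 75, 73, 69, 80, 78, 76]
t 11.00 grasp w [461.3 380.7 342.8] f [153.4   2.5 342.8] yaw 150.1 open 0.847 grip 0 F [-0.4  0.4  0.2]
rot [-0.003 -0.001  0.002] move now [-394.3 -583.3  223.9] move after rot [-395.4 -583.   222.8]
```

```bash

python3 steer.py '0 0 0 -19.7 -29.2 0 0.85;0 0 0 -19.7 -29.2 0 0.85;0 0 0 -19.7 -29.2 0 0.85;0 0 0 -19.7 -29.2 0 0.85;0 0 0 -19.7 -29.2 0 0.85'|grep force
python3 steer.py '0 0 0 -19.7 -29.2 0 0.85;0 0 0 -19.7 -29.2 0 0.85;0 0 0 -19.7 -29.2 0 0.85;0 0 0 -19.7 -29.2 0 0.85;0 0 0 -19.7 -29.2 0 0.85'|grep force
python3 steer.py '0 0 0 -19.7 -29.2 10 0.85;0 0 0 -19.7 -29.2 10 0.85;0 0 0 -19.7 -29.2 10 0.85;0 0 0 -19.7 -29.2 10 0.85;0 0 0 -19.7 -29.2 10 0.85'|grep force
python3 steer.py '0 0 0 -19.7 -29.2 20 0.85;0 0 0 -19.7 -29.2 20 0.85;0 0 0 -19.7 -29.2 20 0.85;0 0 0 -19.7 -29.2 20 0.85;0 0 0 -19.7 -29.2 20 0.85'|grep force
python3 steer.py '0 0 0 0 0 35 0.85;0 0 0 0 0 35 0.85;0 0 0 0 0 0 0.85;0 0 0 0 0 0 0.85'|grep force
python3 go.py w 512.2 -321.9 15 147
python3 - <<'E'
from h import *
from gear import gear
from ang import ang
im=grab("top","pics/t3.png")
for c in((405,197),(402,258),(408,302)):
    q,f=gear(im,*c); print(q.round(1),round(f),ang(im,q))
p=[round(float(v)) for v in proj("top",[[541.7,250,40]])[0]]; print(p)
a=cv2.resize(im[180:330,340:460],None,fx=3,fy=3,interpolation=2); b=cv2.resize(im[p[1]-50:p[1]+50,p[0]-50:p[0]+50],None,fx=4,fy=4,interpolation=2); cv2.imwrite("pics/l5.png",np.hstack([a[:400],b[:400]]))
E
```

```text
contact_force: [0.1, -0.2, 1.0]
grasp_force: 0.0
contact_force: [1.1, 0.1, -0.8]
grasp_force: 0.0
contact_force: [0.9, -0.1, -0.1]
grasp_force: 0.0
contact_force: [0.3, -0.2, 1.4]
grasp_force: 0.0
contact_force: [-0.8, 0.2, 0.3]
grasp_force: 0.0
t 13.00 grasp w [ 507.1 -320.7  122.5] f [-473.2  320.9  122.5] yaw 149.7 open 0.855 grip 0 F [-0.8  0.2  0.3]
rot [ 0.    -0.006  0.047] move now [ -5.7   1.5 107.4] move after rot [ -5.    1.8 107.5]
[ 679.1 -348.1    3. ] 1122 173.0685157313414
[ 508.1 -325.9   -2.3] 1411 -0.3865316814597531
[ 400.1 -336.5    2.7] 1 0.0
[185, 261]
```

View pics/l5.png

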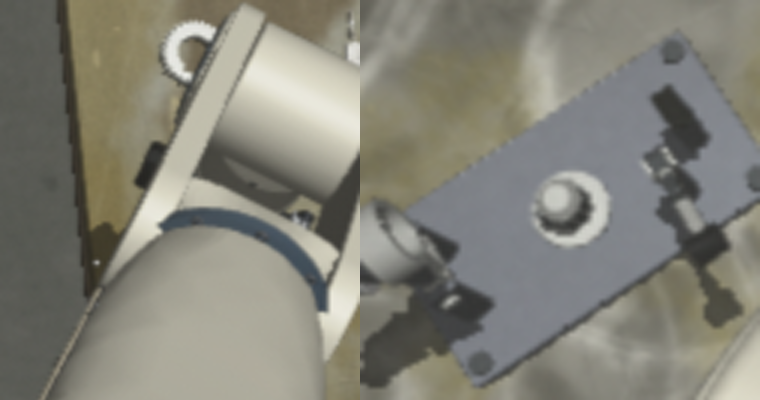

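Gears B and C are hidden by the arm, but the hub shows: flange centre at crop (570,209), hub top at (562,198).

```bash
python3 - <<'E'
from h import *
for u,v,z in((570,209,16),(562,198,56)): print(unproj("top",(135+(u-360)/4-.5+.125,211+v/4-.5+.125),z))
im=cv2.imread("pics/t3.png")[245:282,170:205].astype(float); g=im.mean(2); sat=im.max(2)-im.min(2)
m=((g>150)&(sat<25)).astype(np.uint8); n,l,s,c=cv2.connectedComponentsWithStats(m); i=1+s[1:,4].argmax()
k=cv2.findContours((l==i).astype(np.uint8),0,1)[0][0]; e=cv2.fitEllipse(k); print(e, unproj("top",(170+e[0][0],245+e[0][1]),16))
E
python3 steer.py '0 0 0 -5.7 1.5 0 0.85;0 0 0 0 0 30 0.85;0 0 0 0 0 30 0.85;0 0 0 0 0 25 0.85;0 0 0 0 0 12 0.85' |grep force
python3 steer.py '0 0 0 0 0 5 0.85;0 0 0 0 0 3 0.85;0 0 0 0 0 0 0.85;0 0 0 0 0 0 0.85'
python3 go.py w 512.2 -321.9 15 147
```

```text
[541.70676254 251.42295656  16.        ]
[541.61984984 246.87889271  56.        ]
((17.176868438720703, 17.851173400878906), (16.566625595092773, 17.97146987915039), 56.9758186340332) [541.76018507 251.28416642  16.        ]
contact_force: [-0.7, 0.7, -0.0]
grasp_force: 0.0
clock: 13.8
eef_pos: [515.6, -323.8, 24.1]
tcp_rot: [-3.142, 0.002, 2.615]
contact_force: [0.2, -0.1, -0.4]
opening: 0.848
grasp_force: 0.0
t 13.80 grasp w [ 515.6 -323.8   21.1] f [-480.3  315.1   21.1] yaw 149.8 open 0.848 grip 0 F [ 0.2 -0.1 -0.4]
rot [-0.     0.002  0.049] move now [ 3.9 -0.   6.1] move after rot [ 3.9 -0.2  6.1]
```

```bash
sed -i 's/^F=.*/F=(541.7,250.5,2.106)/' go.py
python3 steer.py '0 0 0 3.9 0 3 0.85;0 0 0 0 0 3 0.85;0 0 0 0 0 0 0.85;0 0 0 0 0 0 0.85' |grep force;python3 go.py w 512.2 -321.9 15 147
python3 steer.py '0 0 0 0 0 0 0;0 0 0 0 0 0 0;0 0 0 0 0 0 0;0 0 0 0 0 0 0;0 0 0 0 0 0 0' 60; python3 go.py
```

```text
contact_force: [0.2, 0.0, 0.6]
grasp_force: 0.0
t 14.13 grasp w [ 511.  -321.3   13.6] f [-476.2  318.    13.6] yaw 149.8 open 0.850 grip 0 F [0.2 0.  0.6]
rot [ 0.    -0.     0.049] move now [-1.3  0.1 -1.4] move after rot [-1.3  0.2 -1.4]
clock: 14.55
eef_pos: [511.3, -321.7, 17.5]
tcp_rot: [-3.141, 0.001, 2.615]
contact_force: [-3.3, 0.2, 9.6]
opening: 0.688
grasp_force: 69.0
t 14.55 grasp w [ 511.3 -321.7   14.5] f [-476.7  317.9   14.5] yaw 149.8 open 0.688 grip 69 F [-3.3  0.2  9.6]
```

```bash

python3 steer.py '0 0 0 0 0 -10 0;0 0 0 0 0 -20 0;0 0 0 0 0 -30 0;0 0 0 0 0 -30 0;0 0 0 0 0 -30 0' 60|grep force
python3 steer.py '0 0 0.1175 0 0 -20 0;0 0 0.1175 0 0 -20 0;0 0 0.1175 0 0 -16 0;0 0 0.1175 0 0 0 0;0 0 0.1175 0 0 0 0' 60|grep force
python3 steer.py '0 0 0.1175 0 0 0 0;0 0 0.1175 0 0 0 0;0 0 0 0 0 0 0' 60|grep -E "force|op"
python3 go.py f 0 0 190 -18
```

```text
contact_force: [0.6, -0.1, -1.9]
grasp_force: 64.9
contact_force: [-0.5, 0.9, -1.7]
grasp_force: 65.0
contact_force: [0.3, 0.2, -1.5]
opening: 0.687
grasp_force: 64.9
t 15.63 grasp w [ 511.  -321.2  189.9] f [-476.1  318.   189.9] yaw 102.4 open 0.687 grip 65 F [ 0.3  0.2 -1.5]
rot [ 0.    -0.    -0.005] move now [ 5.518e+02  1.526e+02 -1.000e-01] move after rot [ 5.511e+02  1.553e+02 -1.000e-01]
```

```bash

python3 steer.py '0 0 -0.005 34.5 9.6 0 0;0 0 0 34.5 9.6 0 0;0 0 0 34.5 9.6 0 0;0 0 0 34.5 9.6 0 0;0 0 0 34.5 9.6 0 0' 60|grep force
python3 steer.py '0 0 0 34.5 9.6 0 0;0 0 0 34.5 9.6 0 0;0 0 0 34.5 9.6 0 0;0 0 0 34.5 9.6 0 0;0 0 0 34.5 9.6 0 0' 60|grep force
python3 steer.py '0 0 0 34.5 9.6 0 0;0 0 0 34.5 9.6 0 0;0 0 0 34.5 9.6 0 0;0 0 0 34.5 9.6 0 0;0 0 0 20 5 0 0' 60|grep force
python3 steer.py '0 0 0 0 0 0 0;0 0 0 0 0 0 0;0 0 0 0 0 0 0' 60|grep force
python3 go.py f 0 0 95 -18
python3 - <<'E'
from h import *
from gear import gear
from ang import ang
im=grab("top","pics/t4.png")
for c in((405,197),(408,302)):
    q,f=gear(im,*c); print(q.round(1),round(f),ang(im,q))
E
```

```text
contact_force: [0.5, -0.3, -1.7]
grasp_force: 65.0
contact_force: [1.4, -0.5, -2.1]
grasp_force: 65.0
contact_force: [0.3, -1.5, -1.0]
grasp_force: 65.0
contact_force: [0.1, -0.0, -1.2]
grasp_force: 65.0
t 17.13 grasp w [533.9 199.6 189.5] f [-39.8  32.7 189.5] yaw 103.1 open 0.683 grip 65 F [ 0.1 -0.  -1.2]
rot [-0.001  0.     0.008] move now [47.8 19.3 94.4] move after rot [47.9 18.8 94.5]
[ 679.6 -347.     2.7] 294 153.68825625554658
[ 392.1 -323.     1.3] 149 72.70760246770047
```

```bash

python3 steer.py '0 0 0 24 9.6 0 0;0 0 0.008 24 9.6 20 0;0 0 0 0 0 25 0;0 0 0 0 0 25 0;0 0 0 0 0 10 0' 60|grep force
python3 steer.py '0 0 0 0 0 10 0;0 0 0 0 0 0 0;0 0 0 0 0 0 0' 60|grep force
python3 go.py f 0 0 80 -18
```

```text
contact_force: [-1.2, -0.3, -2.0]
grasp_force: 64.9
contact_force: [0.0, 0.2, -2.0]
grasp_force: 64.9
t 17.85 grasp w [542.5 250.6  99.9] f [-0.3 -0.8 99.9] yaw 102.5 open 0.684 grip 65 F [ 0.   0.2 -2. ]
rot [ 0.     0.    -0.003] move now [ 0.  -0.8 19.9] move after rot [ 0.  -0.8 19.9]
```

```bash

python3 steer.py '0 0 0 0 -0.8 10 0;0 0 0 0 0 10 0;0 0 0 0 0 8 0;0 0 0 0 0 4 0;0 0 0 0 0 0 0' 60|grep force; python3 go.py
python3 steer.py '0 0 0 0 0 4 0;0 0 0 0 0 4 0;0 0 0 0 0 4 0;0 0 0 0 0 4 0;0 0 0 0 0 0 0' 60|grep force; python3 go.py
```

```text
contact_force: [-0.1, 0.2, -1.0]
grasp_force: 65.0
t 18.27 grasp w [540.5 250.7  66.2] f [ 0.8  0.9 66.2] yaw 102.5 open 0.682 grip 65 F [-0.1  0.2 -1. ]
contact_force: [-0.6, -1.2, -1.8]
grasp_force: 65.0
t 18.68 grasp w [540.8 250.8  50.6] f [ 0.7  0.6 50.6] yaw 102.5 open 0.684 grip 65 F [-0.6 -1.2 -1.8]
```

```bash

python3 steer.py '0 0 0 0 0 5 0;0 0 0 0 0 5 0;0 0 0 0 0 5 0;0 0 0 0 0 3 0;0 0 0 0 0 0 0' 60|grep force; python3 go.py
python3 steer.py '0 0 0 0 0 1.5 0;0 0 0 0 0 0 0' 60|grep force; python3 go.py
```

```text
contact_force: [0.6, 0.3, -0.8]
grasp_force: 65.0
t 19.10 grasp w [540.8 250.8  32.6] f [ 0.7  0.6 32.6] yaw 102.5 open 0.690 grip 65 F [ 0.6  0.3 -0.8]
contact_force: [0.6, -0.3, -1.5]
grasp_force: 65.0
t 19.27 grasp w [541.3 251.   31.8] f [ 0.7  0.1 31.8] yaw 102.5 open 0.686 grip 65 F [ 0.6 -0.3 -1.5]
```

```bash

python3 steer.py '0 0 0 0 0 0.8 0.85;0 0 0 0 0 0 0.85;0 0 0 0 0 0 0.85;0 0 0 0 0 -20 0.85;0 0 0 0 0 -30 0.85' 60|grep force
python3 steer.py '0 0 0 0 0 -30 0.85;0 0 0 0 0 -40 0.85;0 0 0 0 0 -38 0.85;0 0 0.118 0 0 0 0.85;0 0 0.118 0 0 0 0.85' 60|grep force
python3 steer.py '0 0 0.118 0 0 0 0.85;0 0 0.118 0 0 0 0.85;0 0 0.118 0 0 0 0.85;0 0 0.118 0 0 0 0.85;0 0 0.118 0 0 0 0.85' 60|grep force
python3 steer.py '0 0 0 0 0 0 0.85'|grep force
python3 go.py w 392.1 -323 120 55
```

```text
contact_force: [1.4, 0.9, -0.1]
grasp_force: 0.0
contact_force: [-0.2, 0.4, 0.1]
grasp_force: 0.0
contact_force: [-0.1, 0.3, -0.2]
grasp_force: 0.0
contact_force: [-0.8, -0.2, -0.3]
grasp_force: 0.0
t 20.60 grasp w [541.4 251.  189.4] f [  0.6   0.  189.4] yaw 54.9 open 0.852 grip 0 F [-0.8 -0.2 -0.3]
rot [ 0.    -0.    -0.002] move now [-555.4  208.1   69.3] move after rot [-555.8  207.    69.4]
```

```bash

python3 steer.py '0 0 0 -34.7 13 0 0.85;0 0 0 -34.7 13 0 0.85;0 0 0 -34.7 13 0 0.85;0 0 0 -34.7 13 0 0.85;0 0 0 -34.7 13 0 0.85'|grep contact
python3 steer.py '0 0 0 -34.7 13 0 0.85;0 0 0 -34.7 13 0 0.85;0 0 0 -34.7 13 0 0.85;0 0 0 -34.7 13 0 0.85;0 0 0 -34.7 13 0 0.85'|grep contact
python3 steer.py '0 0 0 -34.7 13 0 0.85;0 0 0 -34.7 13 0 0.85;0 0 0 -34.7 13 20 0.85;0 0 0 -34.7 13 20 0.85;0 0 0 -34.7 13 20 0.85'|grep contact
python3 steer.py '0 0 0 -34.7 13 9 0.85;0 0 0 0 0 0 0.85;0 0 0 0 0 0 0.85'|grep contact
python3 go.py w 392.1 -323 14 55
python3 - <<'E'
from h import *
from gear import gear
from ang import ang
im=grab("top","pics/t5.png")
for c in((405,197),(408,302)):
    q,f=gear(im,*c); print(q.round(1),round(f),ang(im,q))
a=cv2.resize(im[180:330,340:460],None,fx=3,fy=3,interpolation=2); b=cv2.resize(im[211:311,135:235],None,fx=4,fy=4,interpolation=2); cv2.imwrite("pics/l6.png",np.hstack([a[:400],b[:400]]))
E
```

```text
contact_force: [0.3, -0.8, 0.7]
contact_force: [0.6, 0.2, -0.9]
contact_force: [1.1, -0.6, 0.3]
contact_force: [0.4, 0.9, 0.0]
t 22.10 grasp w [ 394.6 -323.9  120.2] f [-419.   419.5  120.2] yaw 55.2 open 0.850 grip 0 F [0.4 0.9 0. ]
rot [-0.001 -0.     0.004] move now [ -0.7  -2.4 106.2] move after rot [ -0.7  -2.5 106.2]
[ 679.6 -346.8    2.7] 280 154.03997251548134
[ 375.3 -310.7    3. ] 3089 -104.07827174574687
```

View pics/l6.png

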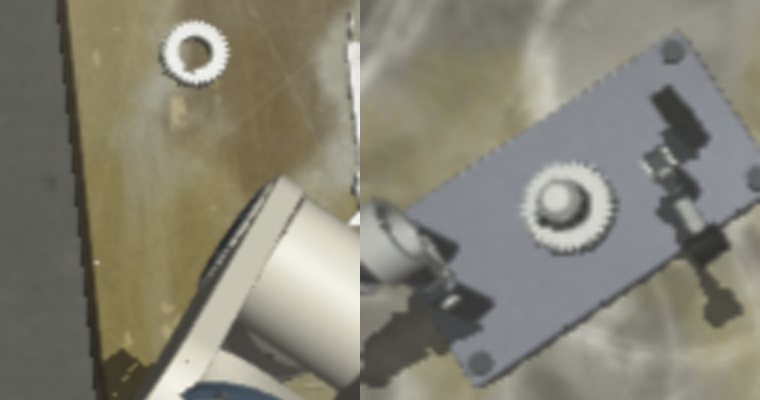

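The first gear lies flat on the hub (crop (568,208)). Now I'll pick gear C.

```bash

python3 steer.py '0 0 0 -0.7 -2.4 30 0.85;0 0 0 0 0 30 0.85;0 0 0 0 0 25 0.85;0 0 0 0 0 12 0.85;0 0 0 0 0 4 0.85'|grep contact
python3 steer.py '0 0 0 0 0 0 0.85;0 0 0 0 0 0 0.85' |grep contact; python3 go.py w 392.1 -323 14.5 55
```

```text
contact_force: [0.2, 0.5, 0.2]
contact_force: [0.2, -0.1, -0.1]
t 22.73 grasp w [ 393.9 -321.3   20.7] f [-416.4  418.7   20.7] yaw 55.3 open 0.847 grip 0 F [ 0.2 -0.1 -0.1]
rot [0.001 0.    0.005] move now [-2.4 -0.5  6.2] move after rot [-2.4 -0.5  6.2]
```

```bash

python3 steer.py '0 0 0 -2.4 -0.5 3 0.85;0 0 0 0 0 2.4 0.85;0 0 0 0 0 0 0.85;0 0 0 0 0 0 0;0 0 0 0 0 0 0' 60|grep contact
python3 steer.py '0 0 0 0 0 0 0;0 0 0 0 0 0 0;0 0 0 0 0 0 0;0 0 0 0 0 0 0' 60|grep contact; python3 go.py
python3 steer.py '0 0 0 0 0 -10 0;0 0 0 0 0 -20 0;0 0 0 0 0 -30 0;0 0 0 0 0 -30 0;0 0 0 0 0 -30 0' 60|grep contact
python3 steer.py '0 0 -0.118 0 0 -20 0;0 0 -0.118 0 0 -20 0;0 0 -0.118 0 0 -16 0;0 0 -0.118 0 0 0 0;0 0 -0.118 0 0 0 0' 60|grep contact
python3 steer.py '0 0 -0.118 0 0 0 0;0 0 -0.118 0 0 0 0;0 0 0 0 0 0 0' 60|grep contact
python3 go.py f 0 0 190 -18
```

```text
contact_force: [-2.6, 1.0, 8.2]
contact_force: [-1.9, 1.4, 10.7]
t 23.48 grasp w [ 391.5 -323.6   15.3] f [-417.2  422.    15.3] yaw 55.2 open 0.685 grip 63 F [-1.9  1.4 10.7]
contact_force: [0.1, -0.6, -1.3]
contact_force: [-0.5, -0.6, -2.9]
contact_force: [0.5, -0.0, -1.3]
t 24.57 grasp w [ 391.  -323.1  190.9] f [-416.6  422.1  190.9] yaw 102.8 open 0.681 grip 66 F [ 0.5 -0.  -1.3]
rot [ 0.    -0.     0.003] move now [525.9 274.2   0.9] move after rot [526.6 272.8   0.9]
```

```bash

python3 steer.py '0 0 0.003 32.8 17.1 0 0;0 0 0 32.8 17.1 0 0;0 0 0 32.8 17.1 0 0;0 0 0 32.8 17.1 0 0;0 0 0 32.8 17.1 0 0' 60|grep contact
python3 steer.py '0 0 0 32.8 17.1 0 0;0 0 0 32.8 17.1 0 0;0 0 0 32.8 17.1 0 0;0 0 0 32.8 17.1 0 0;0 0 0 32.8 17.1 0 0' 60|grep contact
python3 steer.py '0 0 0 32.8 17.1 0 0;0 0 0 32.8 17.1 0 0;0 0 0 32.8 17.1 0 0;0 0 0 32.8 17.1 0 0;0 0 0 32.8 17.1 0 0' 60|grep contact
python3 steer.py '0 0 0 32.8 17.1 20 0;0 0 0 0 0 30 0;0 0 0 0 0 25 0;0 0 0 0 0 10 0;0 0 0 0 0 0 0' 60|grep contact
python3 steer.py '0 0 0 0 0 0 0;0 0 0 0 0 0 0' 60|grep contact
python3 go.py f 0 0 80 -18
```

```text
contact_force: [0.1, 0.3, -1.8]
contact_force: [0.8, -0.1, -2.7]
contact_force: [1.2, -0.1, -1.6]
contact_force: [-0.4, 0.2, -1.3]
contact_force: [0.6, 0.8, -0.8]
t 26.40 grasp w [547.1 247.5 107.2] f [ -5.3  -3.1 107.2] yaw 102.2 open 0.680 grip 66 F [ 0.6  0.8 -0.8]
rot [ 0.002 -0.    -0.007] move now [ 4.1 -4.7 27.2] move after rot [ 4.1 -4.6 27.2]
```

```bash

python3 steer.py '0 0 -0.007 4.1 -4.6 10 0;0 0 0 0 0 10 0;0 0 0 0 0 7 0;0 0 0 0 0 0 0;0 0 0 0 0 0 0' 60|grep contact; python3 go.py f 0 0 60 -18

```

```text
contact_force: [0.5, 0.4, -2.3]
t 26.82 grasp w [540.4 250.4  78. ] f [ 0.6  1.2 78. ] yaw 102.7 open 0.680 grip 66 F [ 0.5  0.4 -2.3]
rot [-0.001  0.     0.001] move now [-0.2  1.3 18. ] move after rot [-0.2  1.3 18. ]
```

```bash

python3 steer.py '0 0 0 0 0.8 5 0;0 0 0 0 0 5 0;0 0 0 0 0 5 0;0 0 0 0 0 4 0;0 0 0 0 0 0 0' 60|grep contact; python3 go.py
python3 steer.py '0 0 0 0 0 4 0;0 0 0 0 0 4 0;0 0 0 0 0 3 0;0 0 0 0 0 2 0;0 0 0 0 0 0 0' 60|grep contact; python3 go.py

```

```text
contact_force: [-0.0, 0.1, -2.1]
t 27.23 grasp w [541.  250.5  58.5] f [ 0.3  0.6 58.5] yaw 102.7 open 0.682 grip 66 F [-0.   0.1 -2.1]
contact_force: [0.0, 1.1, -3.4]
t 27.65 grasp w [541.3 250.6  46.1] f [ 0.3  0.3 46.1] yaw 102.7 open 0.680 grip 66 F [ 0.   1.1 -3.4]
```

```bash

python3 steer.py '0 0 0 0 0 1.5 0;0 0 0 0 0 1 0;0 0 0 0 0 0 0;0 0 0 0 0 0 0.85;0 0 0 0 0 0 0.85' 60|grep contact; python3 go.py
python3 steer.py '0 0 0 0 0 0 0.85;0 0 0 0 0 -20 0.85;0 0 0 0 0 -30 0.85;0 0 0 0 0 -30 0.85;0 0 0 0 0 -35 0.85' 60|grep contact
python3 steer.py '0 0 -0.116 0 0 -32 0.85;0 0 -0.116 0 0 0 0.85;0 0 -0.116 0 0 0 0.85;0 0 -0.116 0 0 0 0.85;0 0 -0.116 0 0 0 0.85' 60|grep contact
python3 steer.py '0 0 0 0 0 0 0.85'|grep contact
python3 go.py w 679.6 -346.8 120 136
```

```text
contact_force: [-0.2, -0.3, 0.4]
t 28.07 grasp w [541.8 250.9  44.4] f [ 0.3 -0.3 44.4] yaw 102.7 open 0.850 grip 0 F [-0.2 -0.3  0.4]
contact_force: [-0.5, 0.2, 0.4]
contact_force: [0.0, -0.5, -0.2]
contact_force: [-0.3, -0.1, -0.2]
t 28.98 grasp w [541.6 250.8 191.5] f [ 3.000e-01 -1.000e-01  1.915e+02] yaw 136.3 open 0.849 grip 0 F [-0.3 -0.1 -0.2]
rot [0.001 0.    0.005] move now [-512.7 -336.6   71.4] move after rot [-514.4 -334.    71.5]
```

```bash

python3 steer.py '0 0 0 -30.2 -19.8 0 0.85;0 0 0 -30.2 -19.8 0 0.85;0 0 0 -30.2 -19.8 0 0.85;0 0 0 -30.2 -19.8 0 0.85;0 0 0 -30.2 -19.8 0 0.85'|grep contact
python3 steer.py '0 0 0 -30.2 -19.8 0 0.85;0 0 0 -30.2 -19.8 0 0.85;0 0 0 -30.2 -19.8 0 0.85;0 0 0 -30.2 -19.8 0 0.85;0 0 0 -30.2 -19.8 0 0.85'|grep contact
python3 steer.py '0 0 0 -30.2 -19.8 0 0.85;0 0 0 -30.2 -19.8 0 0.85;0 0 0 -30.2 -19.8 0 0.85;0 0 0 -30.2 -19.8 20 0.85;0 0 0 -30.2 -19.8 20 0.85'|grep contact
python3 steer.py '0 0 0 -30.2 -19.8 20 0.85;0 0 0 -30.2 -19.8 10 0.85;0 0 0 0 0 0 0.85;0 0 0 0 0 0 0.85'|grep contact
python3 go.py w 679.6 -346.8 14.5 136
python3 - <<'E'
from h import *
im=grab("top","pics/t6.png")
a=cv2.resize(im[150:300,340:460],None,fx=3,fy=3,interpolation=2); b=cv2.resize(im[211:311,135:235],None,fx=4,fy=4,interpolation=2); cv2.imwrite("pics/l7.png",np.hstack([a[:400],b[:400]]))
E
```

```text
contact_force: [1.2, 0.1, -0.1]
contact_force: [0.7, -0.2, -0.1]
contact_force: [1.2, 0.4, -0.4]
contact_force: [-0.8, 1.3, 0.2]
t 30.57 grasp w [ 676.1 -349.8  119.5] f [-584.9  190.5  119.5] yaw 135.6 open 0.850 grip 0 F [-0.8  1.3  0.2]
rot [-0.    -0.002 -0.007] move now [ -0.6   4.6 105. ] move after rot [ -0.5   4.6 105. ]
```

View pics/l7.png

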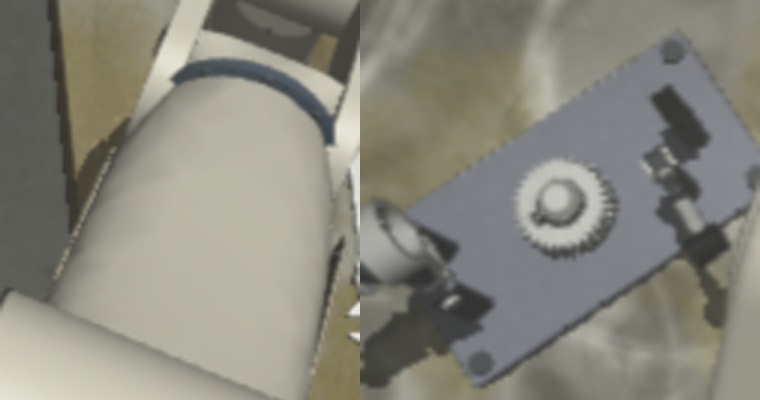

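Two gears are stacked on the hub, keyway toward the hinge at crop (538,215). Now gear A.

```bash

python3 steer.py '0 0 0 -0.6 4.6 30 0.85;0 0 0 0 0 30 0.85;0 0 0 0 0 25 0.85;0 0 0 0 0 12 0.85;0 0 0 0 0 3 0.85'|grep contact
python3 steer.py '0 0 0 0 0 0 0.85;0 0 0 0 0 0 0.85;0 0 0 0 0 0 0.85' |grep contact; python3 go.py w 679.6 -346.8 14.5 136
```

```text
contact_force: [0.1, -0.0, 0.2]
contact_force: [0.3, -0.1, 0.2]
t 31.28 grasp w [ 681.8 -345.5   23.4] f [-584.1  183.5   23.4] yaw 136.0 open 0.852 grip 0 F [ 0.3 -0.1  0.2]
rot [ 0.001  0.003 -0.   ] move now [ 0.7 -2.4  8.9] move after rot [ 0.7 -2.4  8.9]
```

```bash

python3 steer.py '0 0 0 0.7 -2.4 5 0.85;0 0 0 0 0 3.2 0.85;0 0 0 0 0 0 0.85;0 0 0 0 0 0 0;0 0 0 0 0 0 0' 60|grep contact
python3 steer.py '0 0 0 0 0 0 0;0 0 0 0 0 0 0;0 0 0 0 0 0 0;0 0 0 0 0 0 0' 60|grep contact; python3 go.py
python3 steer.py '0 0 0 0 0 -10 0;0 0 0 0 0 -20 0;0 0 0 0 0 -30 0;0 0 0 0 0 -30 0;0 0 0 0 0 -30 0' 60|grep contact
python3 steer.py '0 0 0.116 0 0 -20 0;0 0 0.116 0 0 -20 0;0 0 0.116 0 0 -16 0;0 0 0.116 0 0 0 0;0 0 0.116 0 0 0 0' 60|grep contact
python3 steer.py '0 0 0 0 0 0 0;0 0 0 0 0 0 0' 60|grep contact
python3 go.py f 0 0 190 -18
```

```text
contact_force: [0.4, -1.0, 9.8]
contact_force: [-1.9, 0.8, 8.4]
t 32.03 grasp w [ 679.2 -347.    14.6] f [-584.   186.4   14.6] yaw 136.0 open 0.683 grip 70 F [-1.9  0.8  8.4]
contact_force: [1.1, -0.3, -2.0]
contact_force: [0.5, -0.0, -2.3]
contact_force: [-0.8, 0.2, -2.4]
t 33.03 grasp w [ 678.  -346.3  188.9] f [-582.9  187.1  188.9] yaw 103.0 open 0.682 grip 65 F [-0.8  0.2 -2.4]
rot [-0.    -0.     0.005] move now [612.2   0.9  -0.9] move after rot [612.2  -2.1  -1.1]
```

```bash

python3 steer.py '0 0 0.005 36 -1 0 0;0 0 0 36 -1 0 0;0 0 0 36 0 0 0;0 0 0 36 0 0 0;0 0 0 36 0 0 0' 60|grep contact
python3 steer.py '0 0 0 36 0 0 0;0 0 0 36 0 0 0;0 0 0 36 0 0 0;0 0 0 36 0 0 0;0 0 0 36 0 0 0' 60|grep contact
python3 steer.py '0 0 0 36 0 0 0;0 0 0 36 0 0 0;0 0 0 36 0 0 0;0 0 0 36 0 0 0;0 0 0 36 0 0 0' 60|grep contact
python3 steer.py '0 0 0 36 0 0 0;0 0 0 36 0 20 0;0 0 0 0 0 30 0;0 0 0 0 0 25 0;0 0 0 0 0 10 0' 60|grep contact
python3 steer.py '0 0 0 0 0 0 0;0 0 0 0 0 0 0;0 0 0 0 0 0 0' 60|grep contact
python3 go.py f 0 0 80 -18
```

```text
contact_force: [-0.1, 0.8, -1.5]
contact_force: [0.9, 0.9, -2.3]
contact_force: [0.4, -0.0, -2.0]
contact_force: [-0.9, -0.9, -1.7]
contact_force: [0.1, 0.6, -0.8]
t 34.95 grasp w [545.2 250.7 105.3] f [ -1.7  -3.1 105.3] yaw 102.5 open 0.683 grip 65 F [ 0.1  0.6 -0.8]
rot [ 0.002 -0.    -0.003] move now [ 0.6 -3.5 25.3] move after rot [ 0.6 -3.5 25.3]
```

```bash

python3 steer.py '0 0 0 0.6 -3.5 10 0;0 0 0 0 0 10 0;0 0 0 0 0 4 0;0 0 0 0 0 0 0;0 0 0 0 0 0 0' 60|grep contact; python3 go.py f 0 0 60 -18

```

```text
contact_force: [0.1, -0.4, -2.2]
t 35.37 grasp w [540.4 250.3  79.5] f [ 0.5  1.2 79.5] yaw 102.5 open 0.684 grip 65 F [ 0.1 -0.4 -2.2]
rot [-0.001  0.    -0.004] move now [-0.1  1.3 19.5] move after rot [-0.1  1.3 19.5]
```

```bash

python3 steer.py '0 0 0 0 0.8 5 0;0 0 0 0 0 5 0;0 0 0 0 0 4 0;0 0 0 0 0 4 0;0 0 0 0 0 0 0' 60|grep contact; python3 go.py
python3 steer.py '0 0 0 0 0 3 0;0 0 0 0 0 2 0;0 0 0 0 0 1.5 0;0 0 0 0 0 0 0' 60|grep contact; python3 go.py

```

```text
contact_force: [-1.0, -0.2, -1.8]
t 35.78 grasp w [540.8 250.5  60.9] f [ 0.4  0.8 60.9] yaw 102.5 open 0.680 grip 65 F [-1.  -0.2 -1.8]
contact_force: [0.1, 0.4, -0.6]
t 36.12 grasp w [541.2 250.6  55.1] f [ 0.3  0.4 55.1] yaw 102.5 open 0.680 grip 65 F [ 0.1  0.4 -0.6]
```

```bash

python3 steer.py '0 0 0 0 0 0.3 0.85;0 0 0 0 0 0 0.85;0 0 0 0 0 0 0.85;0 0 0 0 0 -20 0.85;0 0 0 0 0 -40 0.85' 60|grep contact; 
python3 steer.py '0 0 0 0 0 -40 0.85;0 0 0 0 0 -40 0.85;0 0 0 0 0 -40 0.85;0 0 0 0 0 -40 0.85;0 0 0 0 0 -40 0.85'|grep contact
python3 steer.py '0 0 -0.11 0 0 -30 0.5;0 0 -0.11 0 0 0 0.5;0 0 -0.103 0 0 0 0.5;0 0 0 0 0 0 0.5' |grep contact
python3 go.py w 463.5 383 344 121
python3 - <<'E'
from h import *
im=grab("top","pics/t7.png"); s=grab("scene","pics/s7.png")
a=cv2.resize(s[200:350,180:310],None,fx=3,fy=3,interpolation=2); b=cv2.resize(im[211:311,135:235],None,fx=4,fy=4,interpolation=2); cv2.imwrite("pics/l8.png",np.hstack([a[:400],b[:400]]))
E
```

```text
contact_force: [-0.0, 0.1, -0.6]
contact_force: [0.6, 1.3, 0.5]
contact_force: [0.5, -0.1, 0.0]
t 37.28 grasp w [541.5 250.8 346.2] f [3.000e-01 1.000e-01 3.462e+02] yaw 121.2 open 0.500 grip 0 F [ 0.5 -0.1  0. ]
rot [0.002 0.    0.004] move now [153.5   1.9   2.1] move after rot [153.5   1.3   2.2]
```

View pics/l8.png

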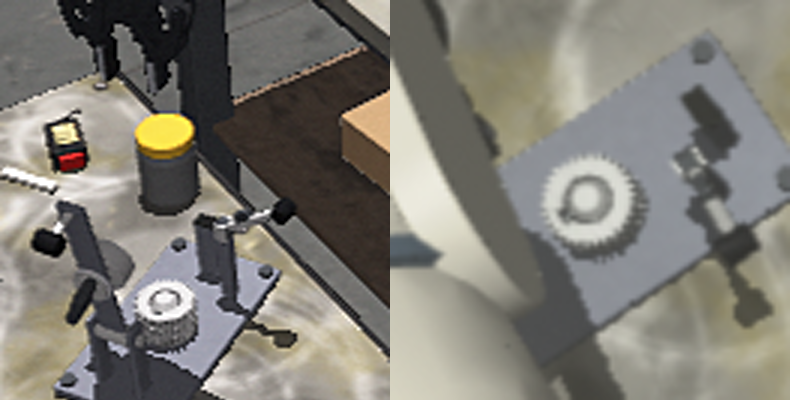

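All three gears are stacked flat on the hub (top crop (595,205), scene crop (165,310)), and the cover is still open. Next I'll grip the cover knob.

```bash

python3 steer.py '0 0 0 30 0.4 0 0.5;0 0 0 30 0.4 0 0.5;0 0 0 30 0.4 0 0.5;0 0 0 30 0.1 0 0.5;0 0 0 30 0 0 0.5'|grep contact
python3 steer.py '0 0 0 3 0 0 0.5;0 0 0 0 0 30 0.5;0 0 0 0 0 20 0.5;0 0 0 0 0 0 0.5;0 0 0 0 0 0 0.5'|grep contact
python3 go.py w 463.5 383 265 121
```

```text
contact_force: [0.6, 0.7, -0.3]
contact_force: [0.3, -0.0, 1.2]
t 38.22 grasp w [463.3 381.9 294.1] f [153.    0.4 294.1] yaw 120.9 open 0.499 grip 0 F [ 0.3 -0.   1.2]
rot [-0.003  0.001 -0.002] move now [ 0.9  0.8 29.1] move after rot [ 0.9  0.7 29.1]
```

```bash

python3 steer.py '0 0 0 0.9 0.8 15 0.5;0 0 0 0 0 14 0.5;0 0 0 0 0 0 0.5;0 0 0 0 0 0 0;0 0 0 0 0 0 0' 40|grep contact
python3 steer.py '0 0 0 0 0 0 0;0 0 0 0 0 0 0;0 0 0 0 0 0 0;0 0 0 0 0 0 0' 40|grep -E "contact|open"
python3 go.py
```

```text
contact_force: [-1.1, -2.6, 1.6]
contact_force: [-4.1, -3.5, 2.2]
opening: 0.273
t 38.97 grasp w [463.7 383.3 267.8] f [154.   -0.6 267.8] yaw 120.9 open 0.273 grip 40 F [-4.1 -3.5  2.2]
```

```bash

python3 steer.py '0 0 0 -11.2 0 -3.7 0;0 0 0 -11.2 0 -3.7 0;0 0 0 -11.6 0 -2.3 0;0 0 0 -11.6 0 -2.3 0;0 0 0 -11.8 0 -0.8 0' 40|grep contact
python3 steer.py '0 0 0 -11.7 0 -0.8 0;0 0 0 -11.8 0 0.6 0;0 0 0 -11.8 0 0.7 0;0 0 0 -11.6 0 2.1 0;0 0 0 -11.6 0 2.2 0' 40|grep contact;python3 go.py
python3 steer.py '0 0 0 -11.3 0 3.5 0;0 0 0 -11.2 0 3.6 0;0 0 0 -10.8 0 4.9 0;0 0 0 -10.7 0 4.9 0;0 0 0 -10 0 6.2 0' 40|grep contact;python3 go.py
```

```text
contact_force: [-6.8, -2.4, 1.5]
contact_force: [-7.2, -2.3, -0.8]
t 39.80 grasp w [522.7 283.2 275.3] f [ 37.8  -0.3 275.3] yaw 120.9 open 0.271 grip 40 F [-7.2 -2.3 -0.8]
contact_force: [-8.4, -9.1, 7.0]
t 40.22 grasp w [550.5 236.  252.3] f [-1.700e+01 -2.000e-01  2.523e+02] yaw 120.9 open 0.267 grip 42 F [-8.4 -9.1  7. ]
```

```bash

python3 steer.py '0 0 0 -10 0 6.3 0;0 0 0 -9.3 0 7.4 0;0 0 0 -9.2 0 7.4 0;0 0 0 -8.2 0 8.5 0;0 0 0 -8.1 0 8.6 0' 40|grep contact;python3 go.py
python3 steer.py '0 0 0 -7 0 9.4 0;0 0 0 -7 0 9.5 0;0 0 0 -5.9 0 10.2 0;0 0 0 -5.8 0 10.3 0;0 0 0 0 0 0 0' 40|grep contact;python3 go.py
```

```text
contact_force: [-8.7, -8.1, 3.6]
t 40.63 grasp w [573.4 197.  213.7] f [-62.2  -0.  213.7] yaw 120.9 open 0.272 grip 44 F [-8.7 -8.1  3.6]
contact_force: [-5.4, -13.7, 3.7]
t 41.05 grasp w [586.9 174.1 172.6] f [-8.880e+01  1.000e-01  1.726e+02] yaw 120.9 open 0.270 grip 48 F [ -5.4 -13.7   3.7]
```

```bash
python3 go.py w 592 165.2 125.5 120.9
python3 steer.py '0 0 0 -3.5 0 9 0;0 0 0 -3 0 9 0;0 0 0 -2.5 0 9 0;0 0 0 -2 0 8 0;0 0 0 0 0 0 0' 40|grep contact;python3 go.py w 592 165.2 125.5 120.9
```

```text
t 41.05 grasp w [586.9 174.1 172.6] f [-8.880e+01  1.000e-01  1.726e+02] yaw 120.9 open 0.270 grip 48 F [ -5.4 -13.7   3.7]
rot [-0.005  0.002  0.   ] move now [-10.2   0.   47.1] move after rot [-10.2  -0.2  47.1]
contact_force: [-3.0, -19.6, 4.4]
t 41.47 grasp w [592.8 164.  138.1] f [-1.005e+02  1.000e-01  1.381e+02] yaw 120.9 open 0.268 grip 52 F [ -3.  -19.6   4.4]
rot [-0.005  0.003  0.001] move now [ 1.5 -0.1 12.5] move after rot [ 1.4 -0.1 12.6]
```

```bash

python3 steer.py '0 0 0 -2 0 4 0;0 0 0 -1.5 0 4 0;0 0 0 0 0 3 0;0 0 0 0 0 1.5 0;0 0 0 0 0 0 0' 40|grep contact;python3 go.py w 592 165.2 125.5 120.9
```

```text
contact_force: [-4.3, -16.3, 2.5]
t 41.88 grasp w [594.2 161.7 126.3] f [-1.032e+02  1.000e-01  1.263e+02] yaw 121.0 open 0.270 grip 53 F [ -4.3 -16.3   2.5]
rot [-0.005  0.003  0.001] move now [ 4.2 -0.1  0.8] move after rot [ 4.2 -0.1  0.8]
```

```bash

python3 steer.py '0 0 0 0 0 1.5 0;0 0 0 0 0 1.5 0;0 0 0 0 0 0 0' 40|grep contact;python3 go.py
python3 steer.py '0 0 0 0 0 1.5 0;0 0 0 0 0 1.5 0;0 0 0 0 0 0 0' 40|grep contact;python3 go.py
```

```text
contact_force: [-4.1, -18.5, 3.4]
t 42.13 grasp w [594.5 161.3 123.4] f [-1.036e+02  1.000e-01  1.234e+02] yaw 121.0 open 0.271 grip 53 F [ -4.1 -18.5   3.4]
contact_force: [-4.4, -21.2, 6.3]
t 42.38 grasp w [594.6 161.  121. ] f [-1.04e+02  1.00e-01  1.21e+02] yaw 121.0 open 0.273 grip 54 F [ -4.4 -21.2   6.3]
```

```bash

python3 steer.py '0 0 0 -1 0 1.5 0;0 0 0 0 0 1.5 0;0 0 0 0 0 0 0' 40|grep contact;python3 go.py
python3 steer.py '0 0 0 0 0 1.5 0;0 0 0 0 0 0 0' 40|grep contact;python3 go.py
python3 - <<'E'
from h import *
s=grab("scene","pics/s8.png")
cv2.imwrite("pics/l9.png",cv2.resize(s[225:350,180:310],None,fx=4.5,fy=4.5,interpolation=2))
E
```

```text
contact_force: [-15.5, -19.7, 32.3]
t 42.63 grasp w [594.8 161.  120.7] f [-1.041e+02 -1.000e-01  1.207e+02] yaw 121.0 open 0.272 grip 57 F [-15.5 -19.7  32.3]
contact_force: [-20.1, -19.7, 45.5]
t 42.80 grasp w [594.9 161.  120.5] f [-1.041e+02 -1.000e-01  1.205e+02] yaw 121.0 open 0.276 grip 59 F [-20.1 -19.7  45.5]
```

View pics/l9.png

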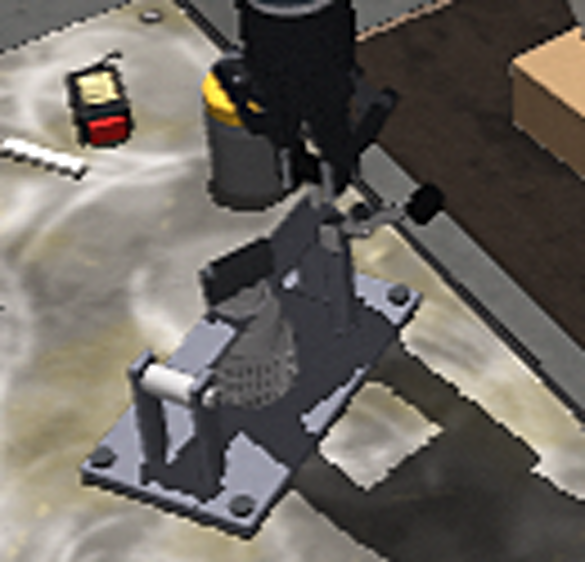

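The arm presses on the stop (force rose to 45 N at a constant height), so the cover is down with the stack beneath the pad. I've used all my picture views, so from here I work by numbers.

```bash

python3 steer.py '0 0 0 1 0 -2 0;0 0 0 0 0 -1 0;0 0 0 0 0 0 0.5;0 0 0 0 0 0 0.5;0 0 0 0 0 0 0.5'|grep -A1 contact; python3 go.py
python3 steer.py '0 0 0 0 0 -20 0.5;0 0 0 0 0 -40 0.5;0 0 0 0 0 -30 0.45;0 0 0 0 0 0 0.45'|grep contact
python3 go.py f 0 0 200 -30
python3 - <<'E'
from h import *
from scipy.optimize import minimize
from go import F
g=cv2.imread("pics/top0.png").astype(float).mean(2)
c=proj("top",[[541.7,250.5,128]])[0]; print("axis px",c)
x0,y0=[int(v)-18 for v in c]; sub=g[y0:y0+36,x0:x0+36]
best=[]
for a in np.radians(np.arange(0,180,3)):
  for dx in(-4,-2,0,2,4):
    for dy in(-4,-2,0,2,4):
      d=np.array([np.cos(a),np.sin(a)]); n=np.array([-d[1],d[0]])
      s,t=np.meshgrid(np.linspace(-25,25,26),np.linspace(-10,10,11)); ctr=np.array([541.7+dx,250.5+dy])
      P=ctr+s[...,None]*d+t[...,None]*n; uv=proj("top",np.c_[P.reshape(-1,2),np.full(P.size//2,134.)]).astype(np.float32)
      v=cv2.remap(g.astype(np.float32),uv[:,0],uv[:,1],cv2.INTER_LINEAR).reshape(s.shape)
      ins=np.abs(t)<6.5; best.append((v[~ins].mean()-v[ins].mean(),np.degrees(a),dx,dy))
for b in sorted(best)[::-1][:6]: print(np.round(b,1))
E
```

```text
contact_force: [-0.2, -0.3, -0.3]
opening: 0.5
t 43.27 grasp w [596.3 165.3 119.6] f [-101.2   -3.5  119.6] yaw 120.9 open 0.500 grip 0 F [-0.2 -0.3 -0.3]
contact_force: [0.6, 0.3, 0.5]
t 43.60 grasp w [599.  166.5 215.4] f [-101.5   -6.4  215.4] yaw 121.0 open 0.449 grip 0 F [0.6 0.3 0.5]
rot [ 0.011 -0.     0.529] move now [101.5  -6.   15.1] move after rot [ 84.7 -56.2  15.4]
axis px [176.39791504 255.03944427]
[39.2 90.  -4.  -4. ]
[39. 87. -4. -4.]
[38.5 90.  -4.  -2. ]
[38.4 87.  -4.  -2. ]
[38.2 84.  -4.  -4. ]
[38.1 93.  -4.  -4. ]
```

```bash
python3 - <<'E'
from h import *
for cam_ in("top","scene"):
  g=cv2.imread(f"pics/{cam_}0.png").astype(float).mean(2).astype(np.float32); best=[]; S=4
  c=proj(cam_,[[541.7,250.5,115]])[0]; x0,y0=[int(v)-18 for v in c]; sub=cv2.resize(g[y0:y0+36,x0:x0+36],None,fx=S,fy=S,interpolation=2)
  for a in np.radians(np.arange(0,180,3)):
   for dx in(-3,0,3):
    for dy in(-3,0,3):
      d=np.array([np.cos(a),np.sin(a)]); n=np.array([-d[1],d[0]]); ctr=np.array([541.7+dx,250.5+dy])
      def hull(l,w):
        P=[[*(ctr+i*l*d+j*w*n),z] for i in(-1,1) for j in(-1,1) for z in(100,128)]
        M=np.zeros(sub.shape,np.uint8); cv2.fillConvexPoly(M,cv2.convexHull(np.int32((proj(cam_,P)-[x0-.5,y0-.5])*S)),1); return M
      h=hull(26,6); o=cv2.dilate(h,np.ones((13,13)))-h
      best.append((sub[o>0].mean()-sub[h>0].mean(),np.degrees(a),dx,dy))
  for b in sorted(best)[::-1][:5]: print(cam_,np.round(b,1))
E
```

```text
top [60.4 96.   0.   0. ]
top [59.7 99.   0.   0. ]
top [59.5 93.   0.   0. ]
top [59.4 99.  -3.   0. ]
top [ 59. 102.  -3.   0.]
scene [97.3 99.  -3.  -3. ]
scene [ 96.9 102.   -3.   -3. ]
scene [ 96. 105.  -3.  -3.]
scene [95.2 96.  -3.  -3. ]
scene [94.2 93.  -3.  -3. ]
```

```bash

python3 steer.py '0 0 0.1 0 0 0 0.45;0 0 0.1 0 0 0 0.45;0 0 0.1 0 0 0 0.45;0 0 0.1 0 0 0 0.45;0 0 0 0 0 0 0.45'|grep contact
python3 go.py w 541.7 250.5 200 98
```

```text
contact_force: [0.1, -0.0, -0.1]
t 44.02 grasp w [595.5 165.5 208.7] f [-100.6   -3.   208.7] yaw 97.8 open 0.450 grip 0 F [ 0.1 -0.  -0.1]
rot [ 0.001 -0.    -0.003] move now [ 91.5 -41.8   8.7] move after rot [ 91.6 -41.5   8.7]
```

```bash

python3 steer.py '0 0 0 30.5 -14 0 0.45;0 0 0 30.5 -14 0 0.45;0 0 0 30.5 -14 0 0.45;0 0 0 0 0 20 0.45;0 0 0 0 0 20 0.45'|grep contact
python3 steer.py '0 0 0 0 0 10 0.45;0 0 0 0 0 0 0.45;0 0 0 0 0 0 0.45;0 0 0 0 0 0 0.45'|grep contact
python3 go.py w 541.7 250.5 122 98
```

```text
contact_force: [-0.1, 0.6, 0.2]
contact_force: [0.3, -0.2, -0.0]
t 44.77 grasp w [541.5 249.9 159.2] f [ -0.5   0.5 159.2] yaw 98.1 open 0.451 grip 0 F [ 0.3 -0.2 -0. ]
rot [ 0.001 -0.     0.001] move now [ 0.6  0.2 37.2] move after rot [ 0.6  0.2 37.2]
```

```bash

python3 steer.py '0 0 0 0.6 0 10 0.45;0 0 0 0 0 10 0.45;0 0 0 0 0 9 0.45;0 0 0 0 0 6 0.45;0 0 0 0 0 0 0.45'|grep contact
python3 steer.py '0 0 0 0 0 0 0;0 0 0 0 0 0 0;0 0 0 0 0 0 0;0 0 0 0 0 0 0;0 0 0 0 0 0 0' 40
python3 go.py w 541.7 250.5 124 98; python3 -c "
from rig import r;print(r.sense()['wrist_torque'])"
```

```text
contact_force: [0.6, 0.5, -0.0]
clock: 45.6
eef_pos: [541.5, 250.8, 126.8]
tcp_rot: [3.14, -0.0, 1.711]
contact_force: [5.3, 1.1, -4.1]
opening: 0.129
grasp_force: 44.3
t 45.60 grasp w [541.5 250.8 123.8] f [  0.3   0.  123.8] yaw 98.0 open 0.129 grip 44 F [ 5.3  1.1 -4.1]
rot [ 0.002 -0.     0.001] move now [-0.3  0.2 -0.2] move after rot [-0.3  0.2 -0.2]
[ 0.11444405 -0.72202356 -0.08465122]
```

```bash
cat > st.py <<'E'
from rig import r
import numpy as np
s=r.sense(); print("yaw %.3f"%s['tcp_rot'][2],"F",s['contact_force'].round(1),"T",s['wrist_torque'].round(3),"z %.2f"%s['eef_pos'][2])
E
python3 steer.py '0 0 0.1 0 0 0 0;0 0 0.1 0 0 0 0;0 0 0.1 0 0 0 0;0 0 0.1 0 0 0 0;0 0 0.1 0 0 0 0' 40 >/dev/null;python3 st.py
python3 steer.py '0 0 0.1 0 0 0 0;0 0 0.1 0 0 0 0;0 0 0.1 0 0 0 0;0 0 0 0 0 0 0' >/dev/null;python3 st.py
python3 steer.py '0 0 0.1 0 0 0 0;0 0 0 0 0 0 0' >/dev/null;python3 st.py
python3 steer.py '0 0 0.1 0 0 0 0;0 0 0 0 0 0 0' >/dev/null;python3 st.py
python3 steer.py '0 0 0.1 0 0 0 0;0 0 0 0 0 0 0' >/dev/null;python3 st.py
python3 steer.py '0 0 0.1 0 0 0 0;0 0 0 0 0 0 0' >/dev/null;python3 st.py
python3 steer.py '0 0 0.1 0 0 0 0;0 0 0 0 0 0 0' >/dev/null;python3 st.py
python3 steer.py '0 0 0.1 0 0 0 0;0 0 0 0 0 0 0' >/dev/null;python3 st.py
```

```text
yaw 1.207 F [ 5.5  0.9 -5. ] T [ 0.186 -0.826  0.03 ] z 126.80
yaw 0.905 F [ 6.2  0.4 -3.8] T [ 0.063 -0.898 -0.071] z 126.86
yaw 0.806 F [ 7.4  0.5 -3.5] T [ 0.044 -0.923 -0.136] z 126.90
yaw 0.706 F [ 6.2  0.2 -4.2] T [ 0.018 -0.955 -0.107] z 126.91
yaw 0.606 F [ 6.5  0.5 -2.8] T [ 0.    -0.959 -0.074] z 127.00
yaw 0.506 F [ 3.7 -0.7 -2.6] T [-0.014 -0.975 -0.052] z 127.04
yaw 0.406 F [ 5.8 -1.4 -1.2] T [-0.108 -0.96  -0.093] z 127.07
yaw 0.306 F [ 5.8 -0.6 -2.5] T [-0.17  -0.958 -0.048] z 127.13
```

```bash

python3 steer.py '0 0 0.1 0 0 0 0;0 0 0 0 0 0 0' >/dev/null;python3 st.py
python3 steer.py '0 0 0.1 0 0 0 0;0 0 0 0 0 0 0' >/dev/null;python3 st.py
python3 steer.py '0 0 0.05 0 0 0 0;0 0 0 0 0 0 0;0 0 0 0 0 0 0' >/dev/null;python3 st.py
```

```text
yaw 0.206 F [ 6.3 -1.5 -1.3] T [-0.212 -0.942 -0.108] z 127.21
yaw 0.106 F [ 5.6 -1.2 -0.3] T [-0.201 -0.989 -0.032] z 127.25
yaw 0.061 F [ 5.3 -1.  -0.4] T [-0.317 -0.929 -0.044] z 127.27
```

```bash

python3 steer.py '0 0 0 0 0 0 0.45;0 0 0 0 0 0 0.45;0 0 0 0 0 0 0.45;0 0 0 0 0 -20 0.45;0 0 0 0 0 -40 0.45' |grep contact
python3 steer.py '0 0 0 0 0 -40 0.45;0 0 0 0 0 -40 0.45;0 0 0 0 0 -40 0.45;0 0 0 0 0 -40 0.45;0 0 0 0 0 0 0.45' |grep contact
python3 go.py
cat > lift.py <<'E'
from h import *
s0=cv2.imread("pics/scene0.png"); import sys
s1=grab("scene",sys.argv[1])
def ecc(a,b,x,y,w,h):
    W=np.eye(2,3,dtype=np.float32); g=lambda i:cv2.cvtColor(i[y:y+h,x:x+w],cv2.COLOR_BGR2GRAY)
    c,W=cv2.findTransformECC(g(a),g(b),W,cv2.MOTION_TRANSLATION,(3,200,1e-6),None,3); return W[:,2].round(2),round(c,3)
P=lambda q:proj("scene",R.from_euler('z',2.106).apply(q)+[541.7,250.5,0]).round(1)
k=P([[-100,0,124]])[0]; u=P([[-100,0,127]])[0]; print("3 mm lift =",u-k,"px; knob at",k)
x,y=int(k[0]),int(k[1])
for d in((8,9),(7,7),(10,8)): print("knob",ecc(s0,s1,x-d[0],y-d[1],2*d[0],2*d[1]))
j=P([[85,0,86]])[0].astype(int); print("hinge",ecc(s0,s1,j[0]-12,j[1]-8,24,24))
q=P([[120-5,-65,12]])[0].astype(int); print("plate corner",ecc(s0,s1,q[0]-10,q[1]-10,22,18))
E
python3 lift.py pics/s9.png
```

```text
contact_force: [-0.1, 0.3, -0.9]
contact_force: [0.3, 0.5, -0.1]
t 48.77 grasp w [543.1 251.8 352.2] f [  0.4  -1.9 352.2] yaw 3.5 open 0.453 grip 0 F [ 0.3  0.5 -0.1]
3 mm lift = [-0.1 -0.8] px; knob at [247.5 262.1]
knob (array([ 0.03, -0.24], dtype=float32), 0.948)
knob (array([-0.02, -0.23], dtype=float32), 0.989)
knob (array([-0.09, -0.23], dtype=float32), 0.978)
hinge (array([-0.01,  0.17], dtype=float32), 0.62)
plate corner (array([0.01, 0.  ], dtype=float32), 1.0)
```

```bash
python3 go.py w 541.5 250.8 124 3.5
python3 steer.py '0 0 0 0 0 40 0.45;0 0 0 0 0 40 0.45;0 0 0 0 0 40 0.45;0 0 0 0 0 40 0.45;0 0 0 0 0 30 0.45' |grep contact
python3 steer.py '0 0 0 0 0 0 0.45;0 0 0 0 0 0 0.45;0 0 0 0 0 0 0.45' |grep contact; python3 go.py w 541.5 250.8 124 3.5
```

```text
t 48.82 grasp w [542.1 251.4 348.4] f [  0.5  -0.8 348.4] yaw 3.5 open 0.451 grip 0 F [ 0.5 -0.2 -0.1]
rot [-0.003 -0.007  0.   ] move now [ -2.3   1.2 224.4] move after rot [ -0.7   0.5 224.4]
contact_force: [-0.5, -0.3, -0.4]
contact_force: [0.9, -0.2, -0.2]
t 49.48 grasp w [541.3 250.8 154.6] f [  0.5   0.2 154.6] yaw 3.5 open 0.449 grip 0 F [ 0.9 -0.2 -0.2]
rot [-0.    -0.001  0.   ] move now [ 0.2  0.1 30.6] move after rot [ 0.2  0.  30.6]
```

```bash

python3 steer.py '0 0 0 0 0 10 0.45;0 0 0 0 0 10 0.45;0 0 0 0 0 8 0.45;0 0 0 0 0 2.6 0.45;0 0 0 0 0 0 0.45' |grep contact
python3 steer.py '0 0 0 0 0 0 0;0 0 0 0 0 0 0;0 0 0 0 0 0 0;0 0 0 0 0 0 0;0 0 0 0 0 0 0' 40 |grep -A1 contact;python3 st.py
python3 steer.py '0 0 0.1 0 0 0 0;0 0 0.1 0 0 0 0;0 0 0.1 0 0 0 0;0 0 0 0 0 0 0;0 0 0 0 0 0 0' >/dev/null;python3 st.py
python3 steer.py '0 0 0 0 0 0 0.45;0 0 0 0 0 0 0.45;0 0 0 0 0 0 0.45;0 0 0 0 0 -20 0.45;0 0 0 0 0 -40 0.45' |grep contact
python3 steer.py '0 0 0 0 0 -40 0.45;0 0 0 0 0 -40 0.45;0 0 0 0 0 -40 0.45;0 0 0 0 0 -40 0.45;0 0 0 0 0 0 0.45' |grep contact
python3 go.py; python3 lift.py pics/s10.png
```

```text
contact_force: [0.4, 0.1, 0.9]
contact_force: [0.9, -1.3, 1.1]
opening: 0.132
yaw 0.061 F [ 0.9 -1.3  1.1] T [-0.361 -0.07  -0.078] z 126.10
yaw -0.236 F [ 0.2 -1.1  2.6] T [-0.159 -0.039 -0.062] z 126.17
contact_force: [0.6, -0.3, -0.2]
contact_force: [1.1, 0.2, 1.0]
t 51.57 grasp w [543.4 251.8 351.6] f [ 3.000e-01 -2.200e+00  3.516e+02] yaw -13.6 open 0.450 grip 0 F [1.1 0.2 1. ]
3 mm lift = [-0.1 -0.8] px; knob at [247.5 262.1]
knob (array([-0.09, -0.67], dtype=float32), 0.931)
knob (array([-0.06, -0.76], dtype=float32), 0.983)
knob (array([-0.14, -0.63], dtype=float32), 0.97)
hinge (array([-0.02,  0.13], dtype=float32), 0.618)
plate corner (array([-0.03, -0.05], dtype=float32), 0.995)
```

Turning on further visibly lifts the arm: the knob moves up about 0.45 px more. The pad therefore bears on the stack and lift-off lies just past the earlier setting, so I'll back off 0.3 rad.

```bash

python3 steer.py '0 0 0 0 0 40 0.45;0 0 0 0 0 40 0.45;0 0 0 0 0 40 0.45;0 0 0 0 0 40 0.45;0 0 0 0 0 30 0.45' |grep contact
python3 steer.py '0 0 0 0 0 5 0.45;0 0 0 0 0 0 0.45;0 0 0 0 0 0 0.45' |grep contact; python3 go.py w 541.5 250.8 124 -13.5
```

```text
contact_force: [0.7, 0.1, -0.2]
contact_force: [0.8, 0.4, 1.3]
t 52.28 grasp w [541.  250.7 148.4] f [  0.5   0.5 148.4] yaw -13.7 open 0.449 grip 0 F [0.8 0.4 1.3]
rot [-0.    -0.    -0.003] move now [ 0.4 -0.2 24.4] move after rot [ 0.4 -0.2 24.4]
```

```bash

python3 steer.py '0 0 0 0 0 10 0.45;0 0 0 0 0 10 0.45;0 0 0 0 0 5 0.45;0 0 0 0 0 0 0.45;0 0 0 0 0 0 0.45' |grep contact;python3 go.py
python3 steer.py '0 0 0 0 0 0 0;0 0 0 0 0 0 0;0 0 0 0 0 0 0;0 0 0 0 0 0 0;0 0 0 0 0 0 0' 40 |grep -A1 contact;python3 st.py
python3 steer.py '0 0 -0.1 0 0 0 0;0 0 -0.1 0 0 0 0;0 0 -0.1 0 0 0 0;0 0 0 0 0 0 0;0 0 0 0 0 0 0' >/dev/null;python3 st.py
python3 steer.py '0 0 0 0 0 0 0.45;0 0 0 0 0 0 0.45;0 0 0 0 0 0 0.45;0 0 0 0 0 -20 0.45;0 0 0 0 0 -40 0.45' |grep contact
python3 steer.py '0 0 0 0 0 -40 0.5;0 0 0 0 0 0 0.5;0 0 0 0 0 0 0.5' |grep contact
python3 go.py f -70 116 220 -90
```

```text
contact_force: [-0.1, -0.3, 1.2]
t 52.70 grasp w [540.5 250.4 122.7] f [  0.5   1.  122.7] yaw -13.7 open 0.447 grip 0 F [-0.1 -0.3  1.2]
contact_force: [0.8, 1.1, 0.3]
opening: 0.13
yaw -0.239 F [0.8 1.1 0.3] T [ 0.043 -0.011  0.068] z 126.13
yaw 0.059 F [ 2.4  1.3 -1. ] T [-0.181 -0.239  0.088] z 125.88
contact_force: [1.3, 0.2, -1.1]
contact_force: [-0.6, -0.5, -1.8]
t 54.20 grasp w [541.9 251.1 225.5] f [  0.4  -0.5 225.5] yaw 3.5 open 0.499 grip 0 F [-0.6 -0.5 -1.8]
rot [-0.001 -0.005 -0.475] move now [-71.4 115.8   4.9] move after rot [-116.5   70.4    5.5]
```

```bash

python3 steer.py '0 0 -0.12 0 0 0 0.5;0 0 -0.12 0 0 0 0.5;0 0 -0.12 0 0 0 0.5;0 0 -0.115 0 0 0 0.5;0 0 0 0 0 0 0.5' |grep contact
python3 steer.py '0 0 0 -29 17.6 0 0.5;0 0 0 -29 17.6 0 0.5;0 0 0 -29 17.6 0 0.5;0 0 0 -29 17.6 0 0.5;0 0 0 0 0 0 0.5' |grep contact
python3 steer.py '0 0 0 0 0 0 0.5;0 0 0 0 0 0 0.5' |grep contact
python3 go.py w 479.9 131.5 133 31
```

```text
contact_force: [-0.2, -0.3, -0.0]
contact_force: [-0.4, -0.1, -0.9]
contact_force: [0.8, 0.5, 0.7]
t 55.20 grasp w [477.1 130.7 222.5] f [-70.  116.7 222.5] yaw 30.5 open 0.498 grip 0 F [0.8 0.5 0.7]
rot [-0.    -0.    -0.008] move now [ 2.8  0.8 89.5] move after rot [ 2.8  0.8 89.5]
```

```bash

python3 steer.py '0 0 -0.008 2.8 0.8 25 0.5;0 0 0 0 0 25 0.5;0 0 0 0 0 20 0.5;0 0 0 0 0 13 0.5;0 0 0 0 0 0 0.5' |grep contact
python3 steer.py '0 0 0 0 0 5 0.5;0 0 0 0 0 0 0.5;0 0 0 0 0 0 0.5' |grep contact; python3 go.py w 479.9 131.5 133 31
python3 steer.py '0 0 0 0 0 0 0;0 0 0 0 0 0 0;0 0 0 0 0 0 0;0 0 0 0 0 0 0;0 0 0 0 0 0 0' 40 |grep -A1 contact;python3 go.py
```

```text
contact_force: [0.5, -0.4, -0.6]
contact_force: [-0.1, 0.1, 0.1]
t 55.87 grasp w [480.3 131.9 135.3] f [-70.7 113.3 135.3] yaw 31.2 open 0.500 grip 0 F [-0.1  0.1  0.1]
rot [ 0.    -0.001  0.003] move now [-0.6  0.1  2.3] move after rot [-0.6  0.1  2.3]
contact_force: [-2.7, 5.0, 2.1]
opening: 0.247
t 56.28 grasp w [479.7 132.2 135.5] f [-70.2 113.6 135.5] yaw 31.1 open 0.247 grip 39 F [-2.7  5.   2.1]
```

```bash

python3 steer.py '0 0 0 7.3 0 -15.3 0;0 0 0 10.1 0 -13.6 0;0 0 0 12.7 0 -11.3 0;0 0 0 14.6 0 -8.6 0;0 0 0 16.1 0 -5.5 0' 40|grep contact;python3 go.py
python3 steer.py '0 0 0 16.8 0 -2.2 0;0 0 0 16.9 0 1.2 0;0 0 0 16.4 0 4.6 0;0 0 0 15.1 0 7.7 0;0 0 0 13.3 0 10.5 0' 40|grep contact;python3 go.py
```

```text
contact_force: [-2.9, -3.7, -12.9]
t 56.70 grasp w [530.  162.1 188.6] f [-70.   55.2 188.6] yaw 31.2 open 0.245 grip 43 F [ -2.9  -3.7 -12.9]
contact_force: [-5.0, -6.8, 7.0]
t 57.12 grasp w [598.9 202.9 168.2] f [-70.1 -24.9 168.2] yaw 31.2 open 0.245 grip 61 F [-5.  -6.8  7. ]
```

```bash

python3 steer.py '0 0 0 11 0 13 0;0 0 0 8.1 0 14.9 0;0 0 0 5 0 16.2 0;0 0 0 1 0 12 0;0 0 0 0 0 0 0' 40|grep contact;python3 go.py
python3 steer.py '0 0 0 0 0 3 0;0 0 0 0 0 2 0;0 0 0 0 0 0 0' 40|grep contact;python3 go.py
```

```text
contact_force: [7.9, 1.7, 0.7]
t 57.53 grasp w [623.5 217.3 111.4] f [-70.3 -53.4 111.4] yaw 31.2 open 0.244 grip 68 F [7.9 1.7 0.7]
contact_force: [6.5, 1.1, 5.9]
t 57.78 grasp w [623.7 217.4 108.7] f [-70.3 -53.6 108.7] yaw 31.2 open 0.240 grip 69 F [6.5 1.1 5.9]
```

```bash

python3 steer.py '0 0 0 0 0 2 0;0 0 0 0 0 0 0' 40|grep contact;python3 go.py
python3 steer.py '0 0 0 0 0 2 0;0 0 0 0 0 0 0' 40|grep contact;python3 go.py
```

```text
contact_force: [6.2, 1.5, 7.7]
t 57.95 grasp w [623.7 217.5 107. ] f [-70.2 -53.7 107. ] yaw 31.2 open 0.249 grip 70 F [6.2 1.5 7.7]
contact_force: [5.5, 1.3, 7.5]
t 58.12 grasp w [623.8 217.5 105.1] f [-70.3 -53.8 105.1] yaw 31.2 open 0.240 grip 70 F [5.5 1.3 7.5]
```

```bash

python3 steer.py '0 0 0 0 0 1.5 0;0 0 0 0 0 0 0' 40|grep contact;python3 go.py
python3 steer.py '0 0 0 0 0 1.5 0;0 0 0 0 0 0 0' 40|grep contact;python3 go.py
python3 steer.py '0 0 0 0 0 1.5 0;0 0 0 0 0 0 0' 40|grep contact;python3 go.py
```

```text
contact_force: [4.5, 0.8, 13.3]
t 58.28 grasp w [623.8 217.5 104.2] f [-70.3 -53.8 104.2] yaw 31.2 open 0.245 grip 71 F [ 4.5  0.8 13.3]
contact_force: [1.1, -0.6, 23.8]
t 58.45 grasp w [623.8 217.5 103.9] f [-70.2 -53.8 103.9] yaw 31.2 open 0.239 grip 73 F [ 1.1 -0.6 23.8]
contact_force: [-4.2, -3.8, 35.2]
t 58.62 grasp w [623.9 217.5 103.7] f [-70.3 -53.9 103.7] yaw 31.2 open 0.244 grip 74 F [-4.2 -3.8 35.2]
```

The lever is at its hard stop. I'll release, retreat and compare the picture with the starting one.

```bash

python3 steer.py '0 0 0 0 0 -2 0;0 0 0 0 0 0 0.5;0 0 0 0 0 0 0.5;0 0 0 0 0 0 0.5;0 0 0 0 0 -15 0.5'|grep contact
python3 steer.py '0 0 0 0 0 -40 0.5;0 0 0 0 0 -40 0.5;0 0 0 0 0 -40 0.5;0 0 0 0 0 -40 0.5;0 0 0 0 0 -40 0.5'|grep contact
python3 steer.py '0 0 0 -40 0 0 0.5;0 0 0 -40 0 0 0.5;0 0 0 -40 0 0 0.5;0 0 0 -40 0 0 0.5;0 0 0 0 0 0 0.5'|grep contact
python3 go.py; cat >> lift.py <<'E'
k=P([[-70,-51,104]])[0].astype(int); print("lever knob",k,ecc(s0,s1,k[0]-8,k[1]-8,16,16),"mm per px up:",P([[-70,-51,107]])[0]-P([[-70,-51,104]])[0])
E
python3 lift.py pics/s11.png
```

```text
contact_force: [-1.3, -0.2, 0.0]
contact_force: [1.2, 0.7, -0.4]
contact_force: [0.2, -0.0, -0.6]
t 59.87 grasp w [476.8 130.6 313.4] f [-70.  116.9 313.4] yaw 31.2 open 0.497 grip 0 F [ 0.2 -0.  -0.6]
3 mm lift = [-0.1 -0.8] px; knob at [247.5 262.1]
knob (array([ 0.02, -0.03], dtype=float32), 0.996)
knob (array([-0.  , -0.04], dtype=float32), 0.999)
knob (array([ 0.05, -0.04], dtype=float32), 0.997)
hinge (array([-0.01,  0.01], dtype=float32), 0.994)
plate corner (array([0.03, 0.01], dtype=float32), 1.0)
lever knob [228 268] (array([ 0.05, -0.05], dtype=float32), 0.999) mm per px up: [-0.1 -0.8]
```

```bash
python3 -c "
from rig import r;print(r.sign_off())"
```

```text
the job is handed in; nothing more can be done
None
```

I handed the job in at about 60 s of robot time: all three gears are on the hub, the cover is down, the pad is set and the lever is closed, but no verdict was returned. The last pictures put the cover and lever back at their starting closed positions, while pad contact is inferred only from a further 0.3 rad of nut visibly lifting the arm, which I then backed off.

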